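# Catch sample pots from the dispenser chute

## Robot

A 7-joint arm with a two-finger parallel gripper is mounted at the origin on the work surface. World frame = base frame: x ahead of the robot, y to its left, z up, the work surface at z = 0. Lengths are in m, angles in rad, forces in N, time in s.
With the tool pointing down it reaches from about 0.35 to 0.9 m from the base axis. Payload 8.1 kg.
Tool frame: the origin (TCP) lies midway between the tips of the shut fingers; the grasp point (between the pads) lies 19 mm behind it; z points along the fingers, x is the direction in which the jaws open and shut, and the axes are right-handed (so a half turn about z gives the same grasp; the last joint's range is limited). The gripper opens to 92 mm and grips with 3 to 60 N. Pads are 19 mm wide; open, the fingers measure 130 mm over their backs; the gripper's body (75 mm by 190 mm) begins 47 mm behind the grasp point.
Start: joints at [-1.23, 0.434, 0.025, 1.573, -0.012, 1.134, -0.075], TCP at [0.268, 0.564, 0.201] pointing down, gripper open.
Joint ranges: [-2.62, 2.62], [-0.44, 2.09], [-1.27, 1.32], [0.08, 2.57], [-1.32, 4.46], [0.12, 2], [-2.74, 2.74]. Speed limits (rad/s): [2.22, 2.22, 3.01, 3.01, 3.14, 3.14, 3.14].

## Interface

Orientations are given as a rotation vector (axis times angle).
In Python, from cell import arm gives the robot as it stands. The module is installed in compiled form; this text tells all that it offers.
- The arm moves only by the tool play_rows, never from a script. Its argument "motion" is a list of rows, each a list of 7 numbers: the gripper's target within -1 to 1 (fully open at 1, half-way at 0, shut at -1), then the shift along the tool's x, y, z in mm, then the turn, a rotation vector about the tool's x, y, z in rad. In form: [[claw, tx, ty, tz, ax, ay, az], ...]. A call has 1 to 10 rows; each row is the pose to reach, as a shift and turn from the pose measured when the call began, along the tool's axes at that moment; what a row does not reach only later rows make up. A row lasts 1/10 s, in which the tool goes at most 50 mm and 8.59 degrees, less where a joint would pass 70% of its speed; a pose out of reach is approached as far as the arm can. A call with a gripper value outside its range is refused whole. The fingers move at their own pace and stop on an object; "force" is the grip in N (left out, the last holds). Time passes only in rows, so rows that repeat a pose let the fingers close. It gives the time, the measured TCP pose, the force and the opening at its end, in the units of the state.
- arm.observe(): the state, without advancing time (a new reading comes with each control period).
- arm.get_image(name): name is "side" or "top"; returns a dict with "img" (480x640x3 uint8, blue, green, red), "depth" (480x640 float32, m along the optical axis (not along the pixel's ray), 0 where there is no reading), "K" (3x3 intrinsics, pixels), "rvec" (rotation vector, rad) and "tvec" (3), from world to camera coordinates, as OpenCV has them. Camera axes: x right, y down, z forward; pixel columns grow to the right and rows downward; lengths in m; the calibration is good to about 2 mm. A picture is of the moment at which its call begins.
- arm.sign_off(): hands the job in, once; it reports no verdict.
Trained networks look in a picture, given as the dict that the camera call returned (one of the last four; its "shot" number tells which), for a name from the list of things; names that differ only in an ending like _2 or _b are one class to them, and where a whole thing is asked for, a point or a joint stands for the part that bears it (a point fixed in the world has none). Each returns a list of dicts, best first, with "score" (0 to 1); they miss things now and then, are a little off and sometimes report something else, mostly with a low value. They report only what shows in the picture. A call takes as long as a camera call. They do not tell look-alikes from the thing itself.
- arm.look_for(picture, query): "box" ([left, top, width, height] as shares, 0 to 1, of the picture: columns of its width, rows of its height, round what is visible of it).
The state is a dict: "clock": time; "joints": joint angles; "dq": joint speeds; "joint_efforts": joint torques, N m; "position": TCP position; "ee_rot": TCP orientation; "force": force on the tool from outside, world axes, zero at the start; "ft_torque": the same for the moment, N m; "width": opening from 0.0 (shut) to 1.0 (fully open).
Only numpy, scipy, OpenCV 4.12 (cv2) and the standard library are available. Lean on these libraries where they do the work, as an engineer would, in place of code of your own. Each camera call takes 0.05 s, during which the arm holds its last target. There are 200 camera calls.

## Task

Slide the dispenser's green shutter fully open and leave it open, so that the three sample pots run down to the orange gate. Then hold the blue dish up off the bench under the chute's lip and press it gently against the orange trigger plate to let all three pots drop into it, and finally stand the dish with the pots, released, in the middle of the green mat. Leave the sand timer, beaker and jar where they are.

Things in the scene. Friction and masses are not known exactly. Their poses are not given: they have to be found in the camera images.
- dispenser: Fixed white pot dispenser. Origin on the bench straight below the chute's lip; x points level up-chute (to the robot's left), y towards the robot, z up. Straight clear chute, lane 35 mm wide between 36 mm walls, falling at 30 degrees towards -x. Its column begins at x 75 mm, the grey trigger mount at x 42 mm. Shutter track on a post at x 60, y 70 to 170 mm. Guard post at x 0, y -92 mm.
- lip (a point): Lower end of the chute, middle of its floor, 165 mm above the bench; axes as the dispenser. An orange gate plate closes it until the trigger is pushed. Once let out, the pots fall 0 to 90 mm in front of it (towards -x), at up to 0.8 m/s, within a second or two.
- trigger_place (a point): Fixed point at dispenser x -25, z 87.5 mm. The orange trigger plate (upright, 80 mm wide in y, z 65 to 110) stands near: its front face rests anywhere from 10 mm before to 10 mm behind this point in x (not reported: feel for it). Pushed to +x it lifts the gate: 16 mm lets a pot out, hard stop at 22 mm. Spring: about 3 N at first, 6 N at the stop; let go, it shuts.
- guard (a point): Centre of the underside of the clear, blue-edged splash guard over the catching place: 120 mm (x) by 190 mm (y), underside 260 mm above the bench, axes as the dispenser. Bring the dish in below it, its handle towards the robot (+y), moving towards +x, with the hand leaning back: fingers pointing down and away from the robot, about 25 to 40 degrees from vertical.
- shutter (a joint): Slide of the green shutter plate across the chute, in m along the dispenser's +y (towards the robot): 0 to 10 mm at the start (shut), 60 mm at its end stop (fully open). It stays where left; friction about 2 N. The plate is out of the lane from about 45 mm.
- shutter_grip (a point): Centre of the top of the shutter's green slider grip, an upright block 24 mm (dispenser x) by 18 mm (dispenser y) by 56 mm high, at dispenser x 60, y 90 + shutter travel, top at z 285; it stands over a track 30 mm wide, top at z 228. The chute's walls beside it are lower than z 245. A steel rod 8 mm thick joins its +x side at z 250 to the shutter plate.
- dish: Blue open rectangular dish, outside 110 mm (x) by 125 mm (y) by 45 mm high, walls and floor 5 mm, about 0.14 kg. Origin at the centre of its underside, z up. A flat upright handle sticks out of its -x wall along -x: 61 mm long, 14 mm thick (y), 24 mm high, from z 20 to 44. It starts on the bench with its handle roughly towards the robot. To catch, its +y wall goes against the trigger.
- dish_grip (a point): Middle of the dish's handle: 85 mm from the dish's centre towards -x, 32 mm above its underside. Axes as the dish.
- mat: Thin green mat fixed on the bench, 220 x 190 mm and 2 mm thick, right of the dispenser. Origin at the centre of its underside.
- timer: Sand timer with blue ends, 60 mm across, 130 mm tall, standing loose on the bench. Origin at the centre of its underside. Not to be disturbed.
- beaker: Glass beaker, 72 mm across, 100 mm tall, standing loose. Origin at the centre of its underside. Not to be disturbed.
- jar: White jar with red cap, 64 mm across, 95 mm tall, standing loose. Origin at the centre of its underside. Not to be disturbed.
- pot0: Round sample pot with a red lid, 31 mm across and 28 mm tall, about 25 g, standing on the chute (the first above the shutter). Origin at the centre of its underside.
- pot1: Round sample pot with a yellow lid, 31 mm across and 28 mm tall, about 25 g, standing on the chute (the second above the shutter). Origin at the centre of its underside.
- pot2: Round sample pot with a red lid, 31 mm across and 28 mm tall, about 25 g, standing on the chute (the third, highest above the shutter). Origin at the centre of its underside.
Things that resemble listed ones, but are neither listed nor needed, are in the scene too. Leave any pink look-alike of the dish alone.

How it is judged:
By the outcome, as a careful person would: the job done as asked, in the order asked, and still so for the second after the job is handed in, with the robot touching nothing.
It also fails if it takes over 72 s, if anything falls off the work surface, if the arm or the gripper's body presses on something with over 40 N, if the wrist force passes 120 N, or if a joint passes its speed limit or range.

## Working session

There is one attempt and no reset: what is moved stays moved. The work goes in short steps, Python scripts to look and compute and a tool call to move; the robot and the scene stay as the last step left them, time stands still between calls to the robot, and variables do not carry over. Pictures are saved under pics/ and viewed, on a budget of 10 in all, crops included, one or two more only if the job needs it, and the job is handed in when it is done.

Besides the shell and the picture viewer there is one more tool, called by a JSON object that holds its "fn" and its "kwargs". play_rows: Moves the arm, as the interface text tells. Its arguments: {"type":"object","properties":{"motion":{"type":"array"},"force":{"type":"number"}},"required":["motion"]}

```bash
mkdir -p pics; cat > h.py <<'E'
from cell import arm
import numpy as np, cv2
def shot(n,save=None):
    p=arm.get_image(n)
    if save: cv2.imwrite('pics/'+save,p['img'])
    return p
def cloud(p):
    R=cv2.Rodrigues(np.array(p['rvec'],float))[0]; K=np.array(p['K']); d=p['depth']
    v,u=np.mgrid[:480,:640]
    c=np.stack([(u-K[0,2])/K[0,0]*d,(v-K[1,2])/K[1,1]*d,d],-1)
    w=(c-np.array(p['tvec']).ravel())@R
    w[d==0]=np.nan
    return w
E
python3 - <<'E'
from h import *
s=arm.observe(); print({k:np.round(v,3) for k,v in s.items()})
for n in ('top','side'):
    p=shot(n,n+'0.png'); w=cloud(p)
    np.savez(n+'0.npz',w=w,img=p['img'])
    R=cv2.Rodrigues(np.array(p['rvec'],float))[0]; print(n,'cam at',np.round(-R.T@np.array(p['tvec']).ravel(),3))
    for q in ['dispenser','shutter','dish','mat','timer','beaker','jar','dish_grip','shutter_grip','pot0']:
        for r in arm.look_for(p,q)[:3]:
            b=np.array(r['box'])*[640,480,640,480]; x,y,ww,h=b
            m=w[int(y):int(y+h)+1,int(x):int(x+ww)+1].reshape(-1,3)
            c=w[min(479,int(y+h/2)),min(639,int(x+ww/2))]
            print(n,q,round(r['score'],2),b.round(),c.round(3))
E
```

```text
{'clock': np.float64(0.0), 'joints': array([-1.23 ,  0.435,  0.025,  1.574, -0.012,  1.134, -0.075]), 'dq': array([-0.001,  0.001,  0.   ,  0.   , -0.001,  0.001,  0.002]), 'joint_efforts': array([-1.0000e-03, -6.6786e+01,  9.8400e-01, -3.1446e+01, -6.0000e-02,
        4.3000e-02,  0.0000e+00]), 'position': array([0.268, 0.564, 0.2  ]), 'ee_rot': array([ 2.655e+00,  1.677e+00, -2.000e-03]), 'force': array([ 0.574, -0.066, -0.783]), 'ft_torque': array([-0.006, -0.103,  0.013]), 'width': np.float64(0.999)}
top cam at [0.336 0.01  1.416]
top dispenser 0.92 [113. 146. 184. 157.] [0.589 0.216 0.226]
top shutter 0.7 [183. 208.  26.  59.] [0.579 0.246 0.137]
top dish 0.79 [302. 319.  79.  75.] [ 0.339 -0.076  0.005]
top dish 0.64 [350. 207.  57.  76.] [ 0.599 -0.155  0.004]
top mat 0.83 [438. 228.  82.  95.] [ 0.535 -0.393  0.008]
top timer 0.94 [297. 149.  26.  40.] [0.743 0.011 0.127]
top timer 0.42 [185. 205.  23.  63.] [0.581 0.246 0.137]
top timer 0.16 [437. 229.  81.  94.] [ 0.533 -0.391  0.004]
top beaker 0.82 [122. 285.  37.  30.] [0.455 0.389 0.006]
top jar 0.62 [443. 182.  37.  33
[... 263 characters left out ...]
78 0.25  0.152]
top pot0 0.69 [132. 207.  21.  16.] [0.592 0.321 0.284]
top pot0 0.64 [166. 209.  19.  13.] [0.599 0.268 0.255]
top pot0 0.57 [153. 207.  16.  16.] [0.597 0.292 0.268]
side cam at [-0.107  0.728  1.055]
side dish 0.92 [335. 257.  40.  26.] [ 0.564 -0.137  0.033]
side dish 0.57 [376. 298.  69.  53.] [ 0.325 -0.104  0.002]
side mat 0.57 [377. 227.  74.  41.] [ 0.507 -0.379  0.003]
side timer 0.26 [226. 211.  81. 179.] [0.194 0.496 0.657]
side beaker 0.8 [235. 372.  29.  45.] [0.467 0.363 0.019]
side dish_grip 0.97 [373. 298.  67.  53.] [ 0.331 -0.094  0.001]
side dish_grip 0.73 [334. 255.  45.  29.] [ 0.564 -0.142  0.03 ]
side pot0 0.51 [228. 211.  79. 180.] [0.193 0.496 0.654]
```

```bash
python3 - <<'E'
import cv2,numpy as np
a=cv2.imread('pics/top0.png')[130:410,100:540]; b=cv2.imread('pics/side0.png')[170:430,180:500]
cv2.imwrite('pics/v1.png',cv2.resize(a,(800,509),interpolation=cv2.INTER_CUBIC))
cv2.imwrite('pics/v2.png',cv2.resize(b,(720,585),interpolation=cv2.INTER_CUBIC))
E
```

```text
(no output)
```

View pics/v1.png

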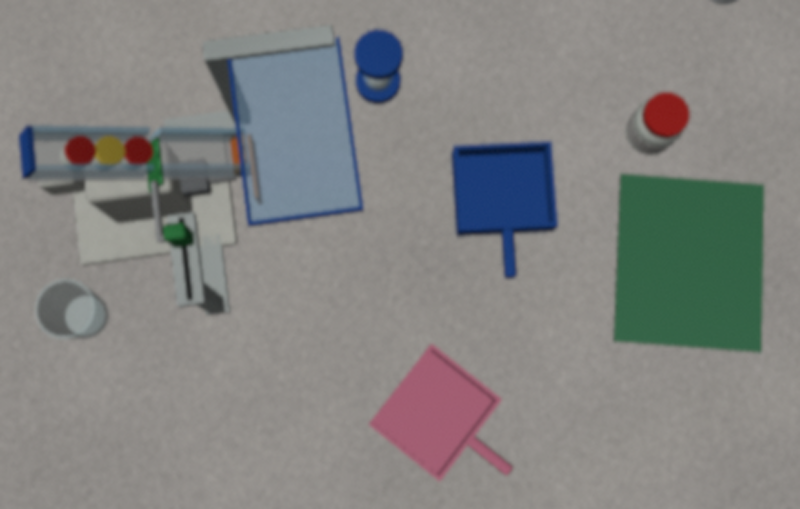

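View pics/v2.png

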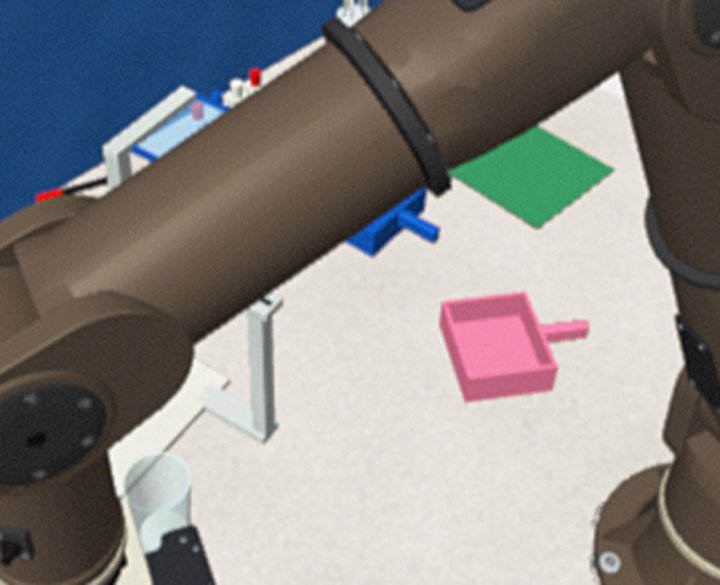

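```bash
cat >> h.py <<'E'
def ray(p,uv,z):
    R=cv2.Rodrigues(np.array(p['rvec'],float))[0]; K=np.array(p['K']); C=-R.T@np.array(p['tvec']).ravel()
    uv=np.atleast_2d(uv).astype(float)
    d=np.c_[(uv-[K[0,2],K[1,2]])/[K[0,0],K[1,1]],np.ones(len(uv))]@R
    return (C+d*((z-C[2])/d[:,2])[:,None])[:,:2]
def proj(p,X):
    return cv2.projectPoints(np.atleast_2d(X).astype(float),np.array(p['rvec'],float),np.array(p['tvec'],float),np.array(p['K'],float),None)[0][:,0]
def comps(mask,amin=15):
    n,l,s,c=cv2.connectedComponentsWithStats(mask.astype(np.uint8))
    return [(s[i],l==i) for i in range(1,n) if s[i][4]>=amin]
def rect(p,m,z):
    v,u=np.nonzero(m); q=ray(p,np.c_[u,v],z).astype(np.float32)
    r=cv2.minAreaRect(q); return np.round(r[0],4),np.round(r[1],4),round(r[2],2)
E
python3 - <<'E'
from h import *
p=shot('top'); w=cloud(p); hsv=cv2.cvtColor(p['img'],cv2.COLOR_BGR2HSV); H,S,V=[hsv[...,i].astype(int) for i in range(3)]
for nm,m in (('green',(H>45)&(H<85)&(S>90)),('blue',(H>100)&(H<125)&(S>140)),('orange',(H>3)&(H<18)&(S>90))):
    for s,c in comps(m):
        zz=w[c][:,2]; print(nm,s,'z med/max',np.nanmedian(zz).round(3),np.nanpercentile(zz,95).round(3),'xy',np.nanmedian(w[c],0).round(3))
        if nm=='green' and s[4]>2000: print('mat',rect(p,c,.002))
        if nm=='green' and s[4]<2000: 
            t=c&(w[...,2]>.275); print(' grip top', t.sum(), rect(p,t,.285) if t.sum()>3 else '')
        if nm=='blue':
            for z in (.26,.045,.265): print('  z',z,rect(p,c,z))
E
python3 - <<'E'
import cv2
a=cv2.imread('pics/top0.png')[135:310,105:305]
cv2.imwrite('pics/v3.png',cv2.resize(a,(685,600),interpolation=cv2.INTER_CUBIC))
E
```

```text
green [182 206   7  25 115] z med/max 0.25 0.256 xy [0.588 0.249 0.25 ]
 grip top 0 
green [ 439  227   80   95 7024] z med/max 0.003 0.008 xy [ 0.537 -0.396  0.003]
mat (array([ 0.539 , -0.3968]), array([0.1851, 0.2136]), 87.38)
green [190 252  15  13 140] z med/max 0.284 0.288 xy [0.511 0.214 0.284]
 grip top 111 (array([0.5119, 0.2164]), array([0.0173, 0.0223]), 3.48)
blue [ 115    0  525   21 5761] z med/max -0.622 -0.557 xy [ 1.613 -0.598 -0.622]
  z 0.26 (array([ 1.0467, -0.1271]), array([0.0458, 1.0931]), 2.52)
  z 0.045 (array([ 1.179 , -0.1526]), array([0.0543, 1.2964]), 2.52)
  z 0.265 (array([ 1.0437, -0.1265]), array([0.0456, 1.0883]), 2.52)
blue [372 103   6   8  33] z med/max 0.067 0.074 xy [ 0.918 -0.137  0.067]
  z 0.26 (array([ 0.8344, -0.1164]), array([0.009 , 0.0153]), 65.6)
  z 0.045 (array([ 0.9271, -0.1399]), array([0.0107, 0.0182]), 65.6)
  z 0.265 (array([ 0.8322, -0.1159]), array([0.009 , 0.0153]), 65.6)
blue [296 147  25  39 679] z med/max 0.129 0.135 xy [0.757 0.014 0.129]
  z 0.26 (array([0.7055, 0.0128]), array([0.0779, 0.0474]), 1.96)
  z 0.045 (array([0
[... 822 characters left out ...]
y([ 0.5915, -0.1522]), array([0.1662, 0.1233]), 4.66)
  z 0.265 (array([ 0.5505, -0.1261]), array([0.1396, 0.1035]), 4.66)
blue [624 303  16   4  22] z med/max 0.12 0.145 xy [ 0.465 -0.694  0.12 ]
  z 0.26 (array([ 0.4504, -0.6165]), array([0.0025, 0.0303]), 10.9)
  z 0.045 (array([ 0.4716, -0.733 ]), array([0.003 , 0.0359]), 10.9)
  z 0.265 (array([ 0.4499, -0.6138]), array([0.0025, 0.0301]), 10.9)
orange [227 206   4  14  44] z med/max 0.177 0.184 xy [0.626 0.175 0.177]
orange [168 209   2   9  16] z med/max 0.259 0.263 xy [0.601 0.279 0.259]
orange [621 263  19   8  59] z med/max 0.124 0.146 xy [ 0.548 -0.695  0.124]
orange [ 27 473  11   7  25] z med/max 0.733 0.74 xy [0.203 0.293 0.733]
```

View pics/v3.png

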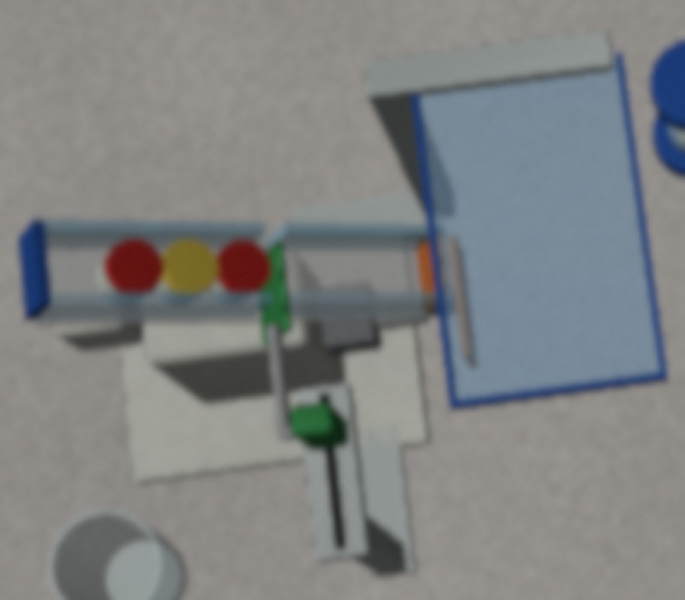

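Top view: the dispenser is at the left, with +x close to world +Y and a yaw of about 97°. The grip is at about (0.512, 0.216), the blue dish near (0.6, -0.155) with its handle towards the robot, and the mat at (0.539, -0.397). First I lift and go above the shutter grip.

{"fn": "play_rows", "kwargs": {"motion": [[0.0, 0, 0, -50, 0, 0, 0], [0.0, 0, 0, -100, 0, 0, 0], [0.0, 0, 0, -150, 0, 0, 0], [0.0, -30, 53, -150, 0, 0, 0.14], [0.0, -54, 95, -150, 0, 0, 0.28], [0.0, -78, 137, -150, 0, 0, 0.42], [0.0, -102, 179, -150, 0, 0, 0.56], [0.0, -126, 222, -150, 0, 0, 0.7], [0.0, -150, 264, -150, 0, 0, 0.85], [0.0, -174, 306, -150, 0, 0, 1.0]], "force": 20}}

```text
clock: 2.15
position: [0.4697, 0.2757, 0.3516]
ee_rot: [-3.135, -0.19, -0.001]
force: [-0.4, 1.0, -0.1]
width: 0.496
```

```bash
cat >> h.py <<'E'
from scipy.spatial.transform import Rotation as Ro
YAW=np.deg2rad(97.4)
EX=np.array([np.cos(YAW),np.sin(YAW),0]); EY=np.array([-np.sin(YAW),np.cos(YAW),0])
def go(pos,R=None):
    s=arm.observe(); R0=Ro.from_rotvec(s['ee_rot'])
    d=R0.inv().apply(np.array(pos)-s['position'])*1000
    r=(R0.inv()*R).as_rotvec() if R is not None else np.zeros(3)
    print('t',round(s['clock'],2),'pos',s['position'].round(4),'F',np.round(s['force'],1),'w',round(s['width'],3)); print('move',d.round(1),'rot',r.round(3))
def frame(x,z):
    x=np.array(x,float);z=np.array(z,float);z/=np.linalg.norm(z);x-=z*(x@z);x/=np.linalg.norm(x)
    return Ro.from_matrix(np.c_[x,np.cross(z,x),z])
E
python3 - <<'E'
from h import *
go([.512,.216,.35],frame(-EY,[0,0,-1])); print(arm.observe()['joints'].round(2))
# dish yaw & geometry from top picture
p=shot('top','top1.png'); w=cloud(p); hsv=cv2.cvtColor(p['img'],cv2.COLOR_BGR2HSV); H,S,V=[hsv[...,i].astype(int) for i in range(3)]
m=(H>100)&(H<125)&(S>140)
m[:,:335]=0; m[:200]=0;m[:,420:]=0
for s,c in comps(m,500):
    print(s); 
    o=cv2.morphologyEx(c.astype(np.uint8),cv2.MORPH_OPEN,np.ones((15,15)))
    print('body',rect(p,o,.045)); h=(c&~cv2.dilate(o,np.ones((3,3))).astype(bool))
    h=max(comps(h,10),key=lambda t:t[0][4])[1]; print('handle',rect(p,h,.044))
# guard corners
g=np.array([[415,95],[455,405],[620,55],[663,378]])/3.425+[105,135]
print('guard',ray(p,g,.265).round(4))
for n,a,z in (('gate',[227.5+1.5,212.5],.18),('trig',[(465/3.425)+105,(300/3.425)+135],.11)): print(n,ray(p,[a],z).round(4))
E
```

```text
t 2.15 pos [0.4697 0.2757 0.3516] F [-0.4  1.  -0.1] w 0.496
move [34.8 64.4  1.5] rot [-0.001 -0.001 -0.008]
[-0.91  0.21  0.35  1.54 -0.07  1.4  -0.43]
[ 350  209   56   73 2620]
body (array([ 0.6195, -0.1499]), array([0.1099, 0.123 ]), 4.39)
handle (array([ 0.5353, -0.1565]), array([0.0533, 0.0114]), 4.94)
guard [[0.7046 0.1731]
 [0.5259 0.1412]
 [0.7327 0.057 ]
 [0.5449 0.026 ]]
gate [[0.6248 0.1735]]
trig [[0.6195 0.156 ]]
```

```bash
sed -i 's/97.4/99.6/' h.py; python3 -c "
from h import *
go([.512,.2165,.247],frame(-EY,[0,0,-1]))"
```

```text
t 2.2 pos [0.4751 0.2665 0.352 ] F [ 3.6 -6.9  1.2] w 0.501
move [ 31.3  53.1 105.3] rot [ 0.004 -0.003 -0.067]
```

{"fn": "play_rows", "kwargs": {"motion": [[0.0, 20, 33, 0, 0, 0, -0.05], [0.0, 31, 53, 0, 0, 0, -0.067], [0.0, 31, 53, 0, 0, 0, -0.067], [0.0, 31, 53, 0, 0, 0, -0.067]]}}

```text
clock: 2.6
position: [0.5112, 0.217, 0.3523]
ee_rot: [3.127, 0.261, 0.005]
force: [-1.3, 0.6, 0.5]
width: 0.501
```

```bash
python3 -c "
from h import *
go([.512,.2165,.247],frame(-EY,[0,0,-1]))"
```

```text
t 2.6 pos [0.5112 0.217  0.3523] F [-1.3  0.6  0.5] w 0.501
move [  0.4   0.3 105.3] rot [ 0.003 -0.003 -0.001]
```

{"fn": "play_rows", "kwargs": {"motion": [[0.0, 0, 0, 40, 0, 0, 0], [0.0, 0, 0, 75, 0, 0, 0], [0.0, 0, 0, 95, 0, 0, 0], [0.0, 0, 0, 105, 0, 0, 0], [-0.6, 0, 0, 105, 0, 0, 0], [-1, 0, 0, 105, 0, 0, 0], [-1, 0, 0, 105, 0, 0, 0], [-1, 0, 0, 105, 0, 0, 0]], "force": 20}}

```text
clock: 3.4
position: [0.5121, 0.217, 0.2484]
ee_rot: [3.128, 0.261, 0.008]
force: [1.3, 1.1, 1.0]
width: 0.202
```

{"fn": "play_rows", "kwargs": {"motion": [[-1, -8, 0, 0, 0, 0, 0], [-1, -18, 0, 0, 0, 0, 0], [-1, -28, 0, 0, 0, 0, 0], [-1, -38, 0, 0, 0, 0, 0], [-1, -46, 0, 0, 0, 0, 0], [-1, -50, 0, 0, 0, 0, 0], [-1, -54, 0, 0, 0, 0, 0]]}}

```text
clock: 4.1
position: [0.4621, 0.2085, 0.2486]
ee_rot: [3.129, 0.261, 0.02]
force: [27.1, 5.0, -19.2]
width: 0.194
```

```bash
python3 -c "
from h import *
go([.512,.2165,.247],frame(-EY,[0,0,-1]))"
```

```text
t 4.1 pos [0.4621 0.2085 0.2486] F [ 27.1   5.  -19.2] w 0.194
move [50.5  0.3  2.2] rot [ 0.002 -0.012 -0.001]
```

{"fn": "play_rows", "kwargs": {"motion": [[-1, 3, 0, 0, 0, 0, 0], [-0.3, 3, 0, 0, 0, 0, 0], [0.0, 2, 0, 0, 0, 0, 0], [0.0, 2, 0, 0, 0, 0, 0], [0.0, 2, 0, -30, 0, 0, 0], [0.0, 2, 0, -75, 0, 0, 0], [0.0, 2, 0, -120, 0, 0, 0]]}}

```text
clock: 4.8
position: [0.4618, 0.2085, 0.3699]
ee_rot: [3.129, 0.26, 0.018]
force: [1.2, 0.7, 0.2]
width: 0.495
```

```bash
python3 - <<'E'
from h import *
p=shot('top'); w=cloud(p); hsv=cv2.cvtColor(p['img'],cv2.COLOR_BGR2HSV); H,S,V=[hsv[...,i].astype(int) for i in range(3)]
a=p['img'][135:310,105:305]; cv2.imwrite('pics/v4.png',cv2.resize(a,(685,600),interpolation=cv2.INTER_CUBIC))
for s,c in comps((H>45)&(H<85)&(S>90)): print(s,np.nanmedian(w[c],0).round(3))
print(arm.observe()['position'])
E
```

```text
[ 439  227   80   95 7019] [ 0.537 -0.396  0.003]
[198 277  10  13  71] [0.465 0.199 0.284]
[0.46436454 0.20971911 0.37757566]
```

View pics/v4.png

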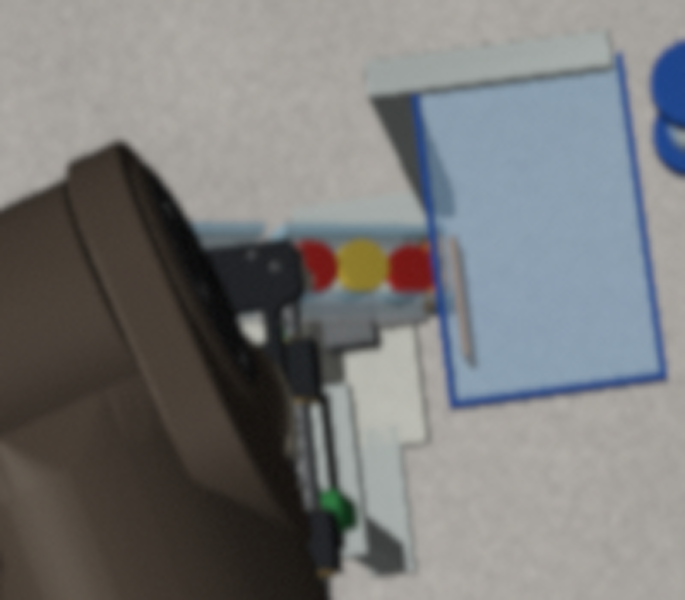

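```bash
cat >> h.py <<'E'
def lean(yaw,deg):
    y=np.deg2rad(yaw); a=np.deg2rad(deg)
    f=np.array([np.cos(y),np.sin(y),0]); l=np.array([-np.sin(y),np.cos(y),0])
    z=np.sin(a)*f-np.cos(a)*np.array([0,0,1]); return frame(-l,z), z
E
python3 -c "
from h import *
R,z=lean(4.5,32)
g=np.array([.5345,-.1565,.034]); print(z)
go(g+.019*z-.19*z,R)"
```

```text
[ 0.5282857   0.04157699 -0.8480481 ]
t 4.85 pos [0.4644 0.2097 0.3776] F [2.2 0.8 6.5] w 0.498
move [-85.7 365.2 196.2] rot [0.405 0.448 1.613]
```

{"fn": "play_rows", "kwargs": {"motion": [[0.0, -8, 36, 0, 0, 0, 0], [0.0, -16, 73, 5, 0.04, 0.045, 0.16], [0.0, -25, 110, 20, 0.075, 0.085, 0.3], [0.0, -33, 146, 40, 0.11, 0.125, 0.44], [0.0, -42, 183, 65, 0.145, 0.165, 0.58], [0.0, -50, 219, 90, 0.18, 0.2, 0.72], [0.0, -59, 256, 115, 0.215, 0.24, 0.86], [0.0, -68, 292, 140, 0.25, 0.28, 1.0], [0.0, -77, 330, 165, 0.285, 0.315, 1.14], [0.0, -86, 365, 180, 0.32, 0.355, 1.28]]}}

```text
clock: 5.85
position: [0.4423, -0.1657, 0.1943]
ee_rot: [-2.341, 1.481, -0.448]
force: [1.1, 2.1, -0.7]
width: 0.501
```

```bash
python3 -c "
from h import *
R,z=lean(4.5,32)
g=np.array([.5345,-.1565,.034])
go(g+.019*z-.12*z,R); print(arm.observe()['joints'].round(2))"
```

```text
t 5.85 pos [ 0.4423 -0.1657  0.1943] F [ 1.1  2.1 -0.7] w 0.501
move [ 5.  -0.5 84.2] rot [0.087 0.093 0.342]
[-0.5  -0.05  1.02  2.31 -0.52  0.58 -0.21]
```

{"fn": "play_rows", "kwargs": {"motion": [[0.0, 0, 0, 0, 0.03, 0.03, 0.11], [0.0, 2, 0, 10, 0.06, 0.06, 0.22], [0.0, 5, 0, 35, 0.087, 0.093, 0.342], [0.0, 5, 0, 60, 0.087, 0.093, 0.342], [0.0, 5, 0, 75, 0.087, 0.093, 0.342], [0.0, 5, 0, 75, 0.087, 0.093, 0.342]]}}

```text
clock: 6.45
position: [0.4699, -0.1638, 0.1476]
ee_rot: [-2.006, 1.799, -0.523]
force: [-0.1, 0.5, 0.1]
width: 0.5
```

```bash
python3 -c "
from h import *
R,z=lean(4.5,32)
g=np.array([.5345,-.1565,.034])
go(g+.019*z,R); print(arm.observe()['joints'].round(2))
p=shot('side'); a=p['img'][170:430,260:500]; cv2.imwrite('pics/v5.png',cv2.resize(a,(540,585),interpolation=cv2.INTER_CUBIC))
"
```

```text
t 6.45 pos [ 0.4699 -0.1638  0.1476] F [-0.1  0.5  0.1] w 0.5
move [ -2.1   3.8 149.8] rot [0.008 0.001 0.03 ]
[-0.2   0.09  0.71  2.43 -1.17  0.38  0.08]
```

View pics/v5.png

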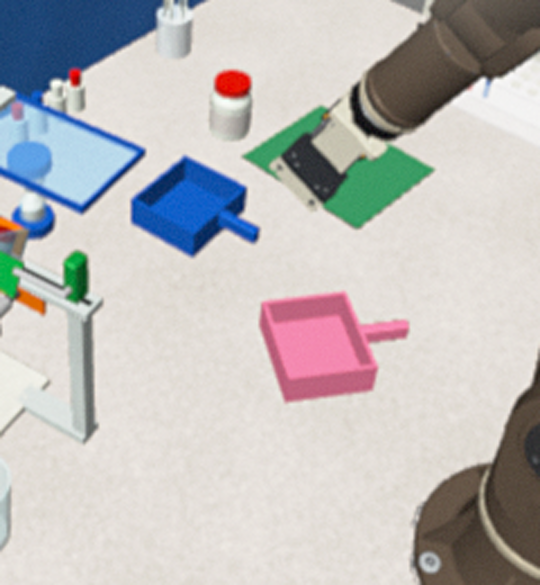

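{"fn": "play_rows", "kwargs": {"motion": [[0.0, -1, 2, 35, 0.008, 0, 0.03], [0.0, -2, 4, 75, 0.008, 0, 0.03], [0.0, -2, 4, 105, 0.008, 0, 0.03], [0.0, -2, 4, 115, 0.008, 0, 0.03], [0.0, -2, 4, 115, 0.008, 0, 0.03]]}}

```text
clock: 7.0
position: [0.4988, -0.1744, 0.0912]
ee_rot: [-2.025, 1.83, -0.5]
force: [-0.1, -1.1, -0.7]
width: 0.499
```

```bash
python3 -c "
from h import *
R,z=lean(4.5,32)
g=np.array([.5345,-.1565,.034])
go(g+.019*z,R); print(arm.observe()['joints'].round(2))
"
```

```text
t 7.0 pos [ 0.4988 -0.1744  0.0912] F [-0.1 -1.1 -0.7] w 0.499
move [-15.5  -5.4  86.9] rot [ 0.045 -0.006  0.025]
[ 0.57  0.28 -0.2   2.36 -1.29  0.17  0.17]
```

```bash
python3 -c "
from h import *
go([.53,-.157,.19],lean(4.5,0)[0])
"
```

```text
t 7.0 pos [ 0.4988 -0.1744  0.0912] F [-0.1 -1.1 -0.7] w 0.499
move [-12.6 -77.2 -70.2] rot [-0.514 -0.013  0.022]
```

{"fn": "play_rows", "kwargs": {"motion": [[0.0, -2, -15, -25, -0.1, 0, 0], [0.0, -4, -35, -45, -0.2, 0, 0], [0.0, -8, -55, -60, -0.3, 0, 0.01], [0.0, -12, -70, -70, -0.4, -0.01, 0.02], [0.0, -13, -77, -70, -0.514, -0.013, 0.022], [0.0, -13, -77, -70, -0.514, -0.013, 0.022], [0.0, -13, -77, -70, -0.514, -0.013, 0.022]]}}

```text
clock: 7.7
position: [0.532, -0.1573, 0.1931]
ee_rot: [2.304, -2.129, 0.005]
force: [-0.3, 0.5, -0.9]
width: 0.5
```

```bash
python3 -c "
from h import *
go([.53,-.157,.19],lean(4.5,0)[0]);print(arm.observe()['joints'].round(3),arm.observe()['ee_rot'].round(3))
"
```

```text
t 7.7 pos [ 0.532  -0.1573  0.1931] F [-0.3  0.5 -0.9] w 0.5
move [-0.5  2.   3.1] rot [ 0.001 -0.005  0.   ]
[-0.205  0.347  0.525  1.79  -0.191  1.055 -1.104] [ 2.304 -2.129  0.005]
```

{"fn": "play_rows", "kwargs": {"motion": [[0.0, 0, 0, 0, 0.1, 0, 0], [0.0, 0, 0, 0, 0.2, 0, 0], [0.0, 0, 0, 0, 0.3, 0, 0], [0.0, 0, 0, 0, 0.4, 0, 0], [0.0, 0, 0, 0, 0.47, 0, 0], [0.0, 0, 0, 0, 0.47, 0, 0]]}}

```text
clock: 8.3
position: [0.5292, -0.1578, 0.1925]
ee_rot: [-2.029, 1.879, -0.452]
force: [-0.1, 0.3, 0.2]
width: 0.501
```

```bash
python3 -c "
from h import *
R,z=lean(4.5,27)
g=np.array([.5345,-.1565,.034])-.004*np.array([1,.08,0])
go(g+.019*z,R); print(arm.observe()['joints'].round(2))
"
```

```text
t 8.3 pos [ 0.5292 -0.1578  0.1925] F [-0.1  0.3  0.2] w 0.501
move [ -1.6  70.3 161. ] rot [ 0.003 -0.005 -0.   ]
[-0.07  0.1   0.43  2.2  -0.51  0.47 -0.73]
```

{"fn": "play_rows", "kwargs": {"motion": [[0.0, -1, 12, 30, 0, 0, 0], [0.0, -1, 28, 65, 0, 0, 0], [0.0, -1, 40, 92, 0, 0, 0], [0.0, -1, 44, 100, 0, 0, 0], [0.0, -1, 44, 100, 0, 0, 0]]}}

```text
clock: 8.8
position: [0.5354, -0.1562, 0.082]
ee_rot: [-2.03, 1.879, -0.448]
force: [-0.8, 0.6, 0.2]
width: 0.499
```

```bash
python3 -c "
from h import *
R,z=lean(4.5,27)
g=np.array([.5345,-.1565,.034])-.004*np.array([1,.08,0])
go(g+.019*z,R); print(arm.observe()['joints'].round(2))
"
```

```text
t 8.8 pos [ 0.5354 -0.1562  0.082 ] F [-0.8  0.6  0.2] w 0.499
move [ 0.1 25.9 59.6] rot [ 0.005 -0.002 -0.001]
[ 0.23  0.31  0.09  2.29 -1.11  0.22 -0.13]
```

```bash
cat > fk.py <<'E'
from h import *
from itertools import product
from scipy.optimize import least_squares
D=[([-1.23,.435,.025,1.574,-.012,1.134,-.075],[.268,.564,.2],[2.655,1.677,-.002]),
([-.2,.09,.71,2.43,-1.17,.38,.08],[.4699,-.1638,.1476],[-2.006,1.799,-.523]),
([.57,.28,-.2,2.36,-1.29,.17,.17],[.4988,-.1744,.0912],[-2.025,1.83,-.5]),
([-.205,.347,.525,1.79,-.191,1.055,-1.104],[.532,-.1573,.1931],[2.304,-2.129,.005]),
([-.07,.1,.43,2.2,-.51,.47,-.73],[.5292,-.1578,.1925],[-2.029,1.879,-.452]),
([.23,.31,.09,2.29,-1.11,.22,-.13],[.5354,-.1562,.082],[-2.03,1.879,-.448])]
AX='zyzyzyz'
def fk(q,s,P):
    R=Ro.identity(); t=np.zeros(3)
    for a,qi,si,p in zip(AX,q,s,P):
        R=R*Ro.from_euler(a,si*qi); t=t+R.apply(p)
    return R,t
E
python3 - <<'E'
from fk import *
res=[]
for s in product([1,-1],repeat=7):
    Rs=[(fk(q,s,np.zeros((7,3)))[0],Ro.from_rotvec(r)) for q,_,r in D]
    C=[a.inv()*b for a,b in Rs]   # right constant
    # left const also: assume yaw only = identity
    m=Ro.concatenate(C).mean(); e=max((m.inv()*c).magnitude() for c in C); res.append((e,s,m.as_rotvec().round(2)))
res.sort(key=lambda t:t[0]); print(*res[:4],sep='\n')
s=res[0][1]
def P(x): return np.c_[x[:7],x[7:14],x[14:]]
def f(x):
    r=[fk(q,s,P(x))[1]-p for q,p,_ in D]; return np.r_[np.ravel(r)*100,(x-x0)*2]
x0=np.zeros(21); x0[14:]=[.3,0,.35,0,.35,0,.2]
o=least_squares(f,x0); print(P(o.x).round(3), np.abs(f(o.x)[:18]).max()*10,'mm')
np.savez('fk.npz',s=s,P=P(o.x),m=res[0][2])
E
```

```text
(0.008945482563068565, (-1, 1, -1, 1, -1, 1, -1), array([ 0.  , -0.  ,  3.14]))
(0.6811612592378009, (-1, -1, -1, -1, -1, -1, -1), array([-0.02,  1.05,  2.96]))
(0.7169791438292944, (-1, -1, -1, 1, -1, 1, -1), array([-0.31,  0.57, -3.03]))
(0.8937724573148826, (1, 1, 1, 1, 1, 1, 1), array([-0.  , -0.05, -0.01]))
[[ 0.008 -0.011  0.299]
 [ 0.008 -0.011  0.076]
 [-0.003 -0.015  0.426]
 [-0.018 -0.015  0.038]
 [ 0.018 -0.001  0.388]
 [-0.016 -0.001  0.086]
 [ 0.002  0.     0.286]] 4.0711286642632345 mm
```

```bash
cat >> fk.py <<'E'
LO=np.array([-2.62,-.44,-1.27,.08,-1.32,.12,-2.74]);HI=np.array([2.62,2.09,1.32,2.57,4.46,2,2.74])
Z=None
def ik(pos,R,n=60,seed=0):
    z=np.load('fk.npz'); s,P=z['s'],z['P']; M=Ro.from_rotvec([0,0,np.pi]); rng=np.random.default_rng(seed); best=[]
    for i in range(n):
        q0=rng.uniform(np.maximum(LO,-1.3),np.minimum(HI,2.3))
        f=lambda q:np.r_[(fk(q,s,P)[1]-pos)*20,((fk(q,s,P)[0]*M).inv()*R).as_rotvec()*5,.02*(q-(LO+HI)/2)/(HI-LO)]
        o=least_squares(f,q0,bounds=(LO,HI))
        if np.abs(f(o.x)[:6]).max()<.06: best.append((np.min(np.minimum(o.x-LO,HI-o.x)),o.x))
    best.sort(key=lambda t:-t[0]); return best
E
python3 - <<'E'
from fk import *
import time
def rep(name,g,yaw,deg):
    R0,z=lean(yaw,deg)
    for fl in (0,1):
        R=R0*Ro.from_rotvec([0,0,np.pi*fl]); b=ik(np.array(g)+.019*z,R,12)
        print(name,deg,'flip',fl,len(b),[(round(m,2),q.round(2).tolist()) for m,q in b[:1]])
for d in (25,30): rep('pick',[.530,-.157,.034],4.5,d)
for d in (27,33): rep('catch',[.545,.095,.107],9.6,d)
for yaw in (-30,5): 
    c=np.array([.539,-.397]); a=np.deg2rad(yaw); h=c-.089*np.array([np.cos(a),np.sin(a)]); rep('mat%d'%yaw,[*h,.036],yaw,28)
E
```

```text
pick 25 flip 0 4 [(np.float64(0.14), [1.07, 0.67, -1.01, 2.25, 1.5, 0.4, -2.6])]
pick 25 flip 1 5 [(np.float64(0.19), [0.97, 0.61, -0.89, 2.26, 1.5, 0.31, 0.51])]
pick 30 flip 0 4 [(np.float64(0.17), [-0.09, 0.54, 0.53, 2.37, 4.29, 0.51, 0.75])]
pick 30 flip 1 5 [(np.float64(0.17), [1.0, 0.62, -0.88, 2.32, 2.02, 0.29, 0.03])]
catch 27 flip 0 11 [(np.float64(0.0), [-0.24, 0.29, -0.09, 2.31, 0.88, 0.12, -2.57])]
catch 27 flip 1 7 [(np.float64(0.19), [0.23, 0.34, -0.66, 2.29, 1.24, 0.31, 0.23])]
catch 33 flip 0 1 [(np.float64(0.01), [-0.43, 0.29, 0.14, 2.41, 2.87, 0.13, 1.72])]
catch 33 flip 1 5 [(np.float64(0.19), [0.22, 0.33, -0.66, 2.38, 1.86, 0.31, -0.39])]
mat-30 28 flip 0 1 [(np.float64(0.16), [0.06, 0.6, 0.7, 2.31, 4.3, 0.43, 0.39])]
mat-30 28 flip 1 6 [(np.float64(0.21), [1.12, 0.56, -0.69, 2.27, 1.86, 0.33, -0.15])]
mat5 28 flip 0 11 [(np.float64(0.04), [0.66, 0.59, 0.29, 2.07, -1.28, 0.58, 0.53])]
mat5 28 flip 1 12 [(np.float64(0.12), [1.66, 0.89, -1.15, 2.02, 0.98, 0.49, 1.66])]
```

```bash
cat >> fk.py <<'E'
_z=np.load('fk.npz'); S_,P_=_z['s'],_z['P']; M_=Ro.from_rotvec([0,0,np.pi])
def F(q): R,t=fk(q,S_,P_); return R*M_,t
def jac(q):
    R,t=F(q); J=np.zeros((6,7))
    for i in range(7):
        d=np.zeros(7); d[i]=1e-5; R2,t2=F(q+d); J[:3,i]=(t2-t)/1e-5; J[3:,i]=(R2*R.inv()).as_rotvec()/1e-5
    return J
def track(q,pos,R,steps=40,lam=.02,w=None,qp=None,kn=0.):
    q=np.array(q,float); R0,t0=F(q); pos=np.array(pos); rv=(R0.inv()*R).as_rotvec()
    for k in range(1,steps+9):
        a=min(1,k/steps); Rt=R0*Ro.from_rotvec(rv*a); pt=t0+(pos-t0)*a
        Rc,tc=F(q); e=np.r_[pt-tc,(Rt*Rc.inv()).as_rotvec()]
        J=jac(q); Ji=J.T@np.linalg.inv(J@J.T+lam**2*np.eye(6)); dq=Ji@e
        if qp is not None: dq=dq+(np.eye(7)-Ji@J)@(kn*(qp-q))
        q=np.clip(q+dq,LO,HI)
    return q,np.r_[(F(q)[1]-pos)*1000,(R*F(q)[0].inv()).as_rotvec()].round(2)
E
python3 - <<'E'
from fk import *
q0=np.array([-.205,.347,.525,1.79,-.191,1.055,-1.104])
Q0=np.array([-1.23,.435,.025,1.574,-.012,1.134,-.075]); MID=(LO+HI)/2
print('seen [-.07,.1,.43,2.2,-.51,.47,-.73] then [.23,.31,.09,2.29,-1.11,.22,-.13]')
for nm,qp,kn in (('none',None,0),('start',Q0,.02),('mid',MID,.02)):
    q1,e1=track(q0,[.5292,-.1578,.1925],Ro.from_rotvec([-2.029,1.879,-.452]),qp=qp,kn=kn)
    q2,e2=track(q1,[.5354,-.1562,.082],Ro.from_rotvec([-2.03,1.879,-.448]),qp=qp,kn=kn)
    print(nm,q1.round(2),q2.round(2),e2)
# start -> grip: seen [-.91,.21,.35,1.54,-.07,1.4,-.43] at [.4697,.2757,.3516] rot [-3.135,-.19,0]
qa,_=track(Q0,[.268,.564,.35],Ro.from_rotvec([2.655,1.677,-.002])); print(track(qa,[.4697,.2757,.3516],Ro.from_rotvec([-3.135,-.19,0]))[0].round(2))
E
```

```text
seen [-.07,.1,.43,2.2,-.51,.47,-.73] then [.23,.31,.09,2.29,-1.11,.22,-.13]
none [-0.08  0.1   0.44  2.2  -0.52  0.47 -0.73] [ 0.25  0.32  0.07  2.29 -1.09  0.22 -0.14] [ 0.  0.  0.  0. -0.  0.]
start [-0.27  0.11  0.65  2.2  -0.58  0.49 -0.66] [-0.01  0.34  0.4   2.3  -1.3   0.32  0.05] [ 0.04 -0.    0.12 -0.   -0.   -0.  ]
mid [ 0.16  0.1   0.17  2.19 -0.44  0.45 -0.81] [ 0.55  0.33 -0.3   2.27 -0.49  0.13 -0.73] [ 0.05 -0.02  0.04  0.   -0.   -0.  ]
[-0.91  0.2   0.36  1.55 -0.07  1.41 -0.43]
```

```bash
cat > plan.py <<'E'
from fk import *
O=np.array([.622,.174,0])
def gp(c,yaw,zb,deg,f,gx=.089,gz=.034):
    a=np.deg2rad(yaw); R,z=lean(yaw,deg); 
    return np.array([c[0]-gx*np.cos(a),c[1]-gx*np.sin(a),zb+gz])+.019*z, R*Ro.from_rotvec([0,0,np.pi*f])
def chain(deg,f,my):
    d=(.6195,-.150); c1=O-.066*EX; c0=O-.17*EX; m=(.539,-.397); mid=(.62,-.15)
    return [gp(d,4.5,.11,deg,f),gp(d,4.5,0,deg,f),gp(d,4.5,.068,deg,f),gp(c0,9.6,.068,deg,f),gp(c1,9.6,.068,deg,f),gp(c0,9.6,.068,deg,f),gp(mid,5,.09,deg,f),gp(m,my,.09,deg,f),gp(m,my,.002,deg,f)]
def run(q,W,steps=10):
    tr=[];mm=9
    for p,R in W:
        q,e=track(q,p,R,steps); tr.append(q); mm=min(mm,np.min(np.minimum(q-LO,HI-q)))
        if np.abs(e[:3]).max()>3 or np.abs(e[3:]).max()>.03: return -1,tr
        if mm<.03: return mm,tr
    return mm,tr
def trial(seed):
    rng=np.random.default_rng(seed)
    q=np.array([.23,.31,.09,2.29,-1.11,.22,-.13])
    up=(np.array([.53,-.157,.22]),lean(4.5,0)[0])
    f=int(rng.integers(2)); deg=rng.choice([26,28,30]); my=rng.choice([-30,-15,0])
    way=[]
    for k in range(int(rng.integers(1,3))):
        R=lean(4.5,0)[0]*Ro.from_rotvec([0,0,rng.uniform(-np.pi,np.pi)])
        R=Ro.from_rotvec([rng.uniform(-.8,.8),rng.uniform(-.8,.4),0])*R
        way.append((np.array([rng.uniform(.42,.65),rng.uniform(-.35,.1),rng.uniform(.25,.4)]),R))
    W=[up]+way+chain(deg,f,my)
    m,tr=run(q,W); return m,len(tr)/len(W),seed,f,deg,my,way,tr
E
cat > s.py <<'E'
from plan import *
from multiprocessing import Pool
import os,time
if __name__=='__main__':
    t=time.time(); out=[]
    with Pool(os.cpu_count()) as P:
        for r in P.imap_unordered(trial,range(3000)):
            out.append(r)
            if time.time()-t>150: break
        P.terminate()
    out=[r for r in out if r[1]==1 or r[0]>0]; out.sort(key=lambda r:(-r[1],-r[0])); print(os.cpu_count(),len(out))
    for r in out[:4]:
        print(round(r[0],3),r[1:6]); [print('  way',p.round(3),R.as_rotvec().round(3)) for p,R in r[6]]; print(np.round(r[7],2))
E
OMP_NUM_THREADS=1 python3 s.py
```

```text
4 119
0.03 (0.3333333333333333, 320, 0, np.int64(30), np.int64(-30))
  way [ 0.465 -0.078  0.372] [-2.875 -0.551 -0.615]
  way [0.636 0.028 0.278] [-2.069  1.558 -0.007]
[[-0.34  0.35  0.72  1.76 -0.26  1.13 -1.03]
 [-0.54 -0.28  0.7   1.96 -0.12  1.06  0.6 ]
 [-0.47  0.33  0.83  1.81 -0.89  1.08 -0.56]
 [-0.29  0.29  0.76  2.3  -1.29  0.45  0.06]]
0.026 (0.3333333333333333, 1487, 0, np.int64(30), np.int64(-15))
  way [ 0.467 -0.078  0.346] [-2.263 -1.692 -0.751]
  way [ 0.453 -0.224  0.371] [-2.38   1.169 -0.315]
[[-0.34  0.35  0.72  1.76 -0.26  1.13 -1.03]
 [-0.3   0.    0.83  1.9  -0.59  1.29  2.  ]
 [-0.22  0.03  1.02  1.82 -0.57  1.3   0.05]
 [-0.3   0.29  0.77  2.3  -1.29  0.45  0.06]]
0.025 (0.3333333333333333, 1283, 1, np.int64(28), np.int64(-30))
  way [ 0.614 -0.204  0.301] [ 1.966  1.676 -0.508]
  way [ 0.553 -0.123  0.391] [-1.972 -1.753 -1.393]
[[-0.34  0.35  0.72  1.76 -0.26  1.13 -1.03]
 [-0.27  0.37  0.19  1.62  0.61  1.24  1.09]
 [ 0.52  0.2   0.23  1.85 -1.05  1.39  2.57]
 [ 0.21  0.23  0.12  2.26 -0.82  0.28  2.71]]
0.024 (0.3333333333333333, 512, 0, np.int64(26), np.int64(0))
  way [0.479 0.048 0.324] [1.853 1.593 0.188]
  way [ 0.483 -0.145  0.391] [-2.731 -1.37   0.068]
[[-0.34  0.35  0.72  1.76 -0.26  1.13 -1.03]
 [-1.03 -0.15  0.24  2.18  0.82  1.16  0.26]
 [-0.51  0.24  0.95  1.49 -0.21  1.6   1.37]
 [-0.61  0.5   1.23  2.25 -1.3   0.73  0.03]]
```

```bash
cat > s2.py <<'E'
from plan import *
from multiprocessing import Pool
hub=(np.array([.53,-.157,.25]))
def job(a):
    f,deg,my,seed=a; W=chain(deg,f,my); out=[]
    for m,q in ik(*W[0],8,seed):
        # back to hub vertical
        qh,e=track(q,hub,lean(4.5,0)[0]*Ro.from_rotvec([0,0,np.pi*f]),20)
        mm,tr=run(qh,W); out.append((mm,len(tr),a,qh,tr))
    return out
if __name__=='__main__':
    A=[(f,d,my,s) for s in range(3) for f in (0,1) for d in (26,29,32) for my in (-25,0)]
    with Pool(4) as P: out=sum(P.map(job,A),[])
    out.sort(key=lambda r:(-r[1],-r[0])); print(len(out))
    for r in out[:8]: print(round(r[0],3),r[1],r[2],'hub',r[3].round(2))
    print(np.round(out[0][4],2))
E
OMP_NUM_THREADS=1 timeout 400 python3 s2.py
```

```text
204
-1 3 (1, 29, -25, 0) hub [ 1.03  0.5  -1.21  1.65  0.48  1.33  1.39]
-1 3 (1, 29, -25, 0) hub [ 1.03  0.5  -1.21  1.65  0.48  1.33  1.39]
-1 3 (1, 29, -25, 0) hub [ 1.03  0.5  -1.21  1.65  0.48  1.33  1.39]
-1 3 (1, 29, -25, 0) hub [ 1.03  0.5  -1.21  1.65  0.48  1.33  1.39]
-1 3 (1, 29, 0, 0) hub [ 1.03  0.5  -1.21  1.65  0.48  1.33  1.39]
-1 3 (1, 29, 0, 0) hub [ 1.03  0.5  -1.21  1.65  0.48  1.33  1.39]
-1 3 (1, 29, 0, 0) hub [ 1.03  0.5  -1.21  1.65  0.48  1.33  1.39]
-1 3 (1, 29, 0, 0) hub [ 1.03  0.5  -1.21  1.65  0.48  1.33  1.39]
[[ 1.19  0.41 -1.09  2.23  0.79  0.3   1.16]
 [ 0.91  0.58 -0.76  2.31  2.06  0.22 -0.04]
 [ 0.84  0.38 -0.66  2.28  0.72  0.12  1.22]]
```

```bash
cat > s3.py <<'E'
from plan import *
def scan(pos,R,f):
    res={}
    for j3 in np.arange(-1.2,1.31,.2):
        for q5 in (-1.2,-.4,.5,1.2,2,3,4.2):
            q0=np.array([.3-.8*j3,.4,2.2,q5,.4,-1.5-q5+3.14*f]); q0=np.clip(q0,np.delete(LO,2)+.01,np.delete(HI,2)-.01)
            g=lambda x:(lambda RT:np.r_[(RT[1]-pos)*20,(RT[0].inv()*R).as_rotvec()*5])(F(np.insert(x,2,j3)))
            o=least_squares(g,q0,bounds=(np.delete(LO,2),np.delete(HI,2)),max_nfev=60)
            if np.abs(o.fun).max()<.02:
                q=np.insert(o.x,2,j3); m=np.min(np.minimum(q-LO,HI-q)); k=round(j3,1)
                if m>res.get(k,(.03,))[0]: res[k]=(m,q)
    return res
if __name__=='__main__':
    d=(.6195,-.150); c1=O-.066*EX; m=(.539,-.397)
    from multiprocessing import Pool
    jobs=[(n,deg,f,gp(c,y,zb,deg,f,gx=.083)) for deg in (27,33) for n,c,y,zb in (('pick',d,4.5,0),('catch',c1,9.6,.07),('mat',m,-20,.002)) for f in (0,1)]
    with Pool(4) as P: R=P.starmap(scan,[(j[3][0],j[3][1],j[2]) for j in jobs])
    for j,r in zip(jobs,R):
        print(*j[:3],'pos',j[3][0].round(3))
        for k,(m,q) in r.items(): print('   ',round(m,2),q.round(2))
E
OMP_NUM_THREADS=1 timeout 500 python3 s3.py
```

```text
pick 27 0 pos [ 0.545 -0.156  0.017]
    0.07 [ 1.19  0.8  -1.2   2.26  1.61  0.56 -2.64]
pick 27 1 pos [ 0.545 -0.156  0.017]
    0.07 [ 1.19  0.8  -1.2   2.26  1.61  0.56  0.49]
    0.26 [ 1.06  0.68 -1.    2.27  1.64  0.38  0.41]
    0.12 [ 0.92  0.59 -0.8   2.27  1.72  0.24  0.29]
    0.07 [ 0.3   0.48 -0.    2.3   4.27  0.19 -2.35]
    0.08 [ 0.14  0.48  0.2   2.31  4.38  0.28 -2.48]
catch 27 0 pos [0.56  0.097 0.087]
    0.05 [-0.77  0.36  0.6   2.31 -1.26  0.17 -0.44]
catch 27 1 pos [0.56  0.097 0.087]
    0.07 [ 0.63  0.55 -1.2   2.25  1.39  0.62  0.17]
    0.27 [ 0.49  0.45 -1.    2.26  1.34  0.48  0.18]
    0.25 [ 0.34  0.39 -0.8   2.27  1.29  0.37  0.2 ]
    0.17 [ 0.18  0.35 -0.6   2.28  1.23  0.29  0.24]
    0.1 [ 0.02  0.32 -0.4   2.29  1.16  0.22  0.3 ]
    0.03 [-0.15  0.31 -0.2   2.29  1.03  0.15  0.42]
    0.05 [-0.78  0.36  0.6   2.31 -1.25  0.17  2.68]
mat 27 0 pos [ 0.469 -0.372  0.019]
    0.07 [ 1.55  0.83 -1.2   2.19  1.57  0.6  -2.62]
    0.07 [ 1.43  0.71 -1.    2.19  1.56  0.42 -2.67]
mat 27 1 pos [ 0.469 -0.372  0.019]
    0.07 [ 1.54  0.83 -1.2   2.19  1.
[... 1688 characters left out ...]
0.372  0.02 ]
    0.07 [ 1.59  0.86 -1.2   2.27  1.88  0.57  0.27]
    0.27 [ 1.46  0.73 -1.    2.27  2.01  0.4   0.07]
    0.17 [ 1.32  0.64 -0.8   2.28  2.24  0.29 -0.23]
    0.1 [ 1.17  0.58 -0.6   2.29  2.64  0.22 -0.66]
    0.08 [ 1.02  0.54 -0.4   2.3   3.14  0.2  -1.19]
    0.12 [ 0.86  0.52 -0.2   2.31  3.57  0.24 -1.65]
    0.18 [ 0.7   0.51 -0.    2.31  3.84  0.3  -1.95]
    0.25 [ 0.54  0.52  0.2   2.32  4.01  0.37 -2.14]
    0.24 [ 0.39  0.55  0.4   2.33  4.12  0.46 -2.28]
    0.24 [ 0.24  0.59  0.6   2.33  4.2   0.57 -2.39]
    0.2 [ 0.1   0.67  0.8   2.33  4.26  0.7  -2.49]
    0.16 [-0.02  0.79  1.    2.34  4.3   0.86 -2.58]
    0.06 [-0.12  0.96  1.2   2.34  4.31  1.08 -2.68]
```

```bash
cat > s4.py <<'E'
from plan import *
from multiprocessing import Pool
import time
Pz=P_; 
def fj(q):
    R=np.eye(3); t=np.zeros(3); ax=[];pt=[]
    for a,qi,si,p in zip(AX,q,S_,Pz):
        v=np.array([0,0,1.]) if a=='z' else np.array([0,1.,0]); ax.append(si*(R@v)); pt.append(t)
        c,s=np.cos(si*qi),np.sin(si*qi)
        R=R@(np.array([[c,-s,0],[s,c,0],[0,0,1]]) if a=='z' else np.array([[c,0,s],[0,1,0],[-s,0,c]])); t=t+R@p
    ax=np.array(ax);pt=np.array(pt)
    J=np.vstack([np.cross(ax,t-pt).T,ax.T]); R=R@np.diag([-1,-1,1.]); return R,t,J
def rv(R): return cv2.Rodrigues(R)[0][:,0]
def trk(q,pos,Rm,steps=12):
    R0,t0,_=fj(q); r=rv(R0.T@Rm); mm=9
    for k in range(1,steps+3):
        a=min(1,k/steps); Rc,tc,J=fj(q); Rt=R0@cv2.Rodrigues(r*a)[0]
        e=np.r_[t0+(pos-t0)*a-tc, rv(Rt@Rc.T)]
        q=q+J.T@np.linalg.solve(J@J.T+4e-4*np.eye(6),e); mm=min(mm,np.min(np.minimum(q-LO,HI-q)))
        if mm<-.5: break
    Rc,tc,_=fj(q); return q,mm,np.linalg.norm(tc-pos)+.1*np.linalg.norm(rv(Rm@Rc.T))
Q=np.array([.23,.31,.09,2.29,-1.11,.22,-.13])
UP=(np.array([.53,-.157,.25]),lean(4.5,0)[0].as_matrix())
END=(lambda p,R:(p,R.as_matrix()))(*gp((.6195,-.150),4.5,.13,30,1,gx=.083))
def wp(x):
    R=Ro.from_rotvec([x[3],x[4],0])*lean(4.5,0)[0]*Ro.from_rotvec([0,0,x[5]]); return np.array(x[:3]),R.as_matrix()
Llo=np.array([.4,-.4,.28,-.9,-.9,-4.]);Lhi=np.array([.68,.05,.45,.9,.5,2.])
def ev(X):
    q=Q;pen=0;tr=[]
    for p,R in [UP]+[wp(x) for x in X]+[END]:
        q,mm,e=trk(q,p,R); tr.append(q)
        if q is not None and len(tr)>1: pen+=max(0,.08-mm)*20
        pen+=e*50
        if pen>30: return 100-len(tr)*10,tr
    return pen+abs(q[2]+.95)*2+abs(q[4]-1.5),tr
def climb(seed):
    rng=np.random.default_rng(seed); n=2+seed%3; t=time.time(); b=None
    for _ in range(60):
        X=rng.uniform(Llo,Lhi,(n,6)); s,tr=ev(X)
        if b is None or s<b[0]: b=(s,X,tr)
    sg=.3
    while time.time()-t<100 and b[0]>.5:
        X=np.clip(b[1]+rng.normal(size=b[1].shape)*(Lhi-Llo)*sg*(rng.random(b[1].shape)<.5),Llo,Lhi); s,tr=ev(X)
        if s<b[0]: b=(s,X,tr); sg=min(.3,sg*1.3)
        else: sg=max(.02,sg*.98)
    return b
if __name__=='__main__':
    # sanity
    R,t=F(Q); R2,t2,_=fj(Q); print(np.abs(R.as_matrix()-R2).max(),np.abs(t-t2).max())
    with Pool(4) as P: out=P.map(climb,range(12))
    out.sort(key=lambda b:b[0])
    print([round(b[0],2) for b in out])
    for b in out[:2]: print(b[1].round(3)); print(np.round(b[2],2))
    np.save('best.npy',out[0][1])
E
OMP_NUM_THREADS=1 timeout 560 python3 s4.py
```

```text
1.1102230246251565e-16 1.1102230246251565e-16
[np.float64(1.09), np.float64(1.09), np.float64(1.09), np.float64(1.09), np.float64(1.09), np.float64(1.09), np.float64(1.09), np.float64(1.09), np.float64(1.09), np.float64(1.09), np.float64(1.09), np.float64(1.09)]
[[ 0.594 -0.016  0.294  0.817 -0.431 -1.591]
 [ 0.404 -0.109  0.425 -0.141 -0.059  0.79 ]
 [ 0.54  -0.376  0.324 -0.246  0.44  -1.502]]
[[-0.35  0.32  0.72  1.72 -0.23  1.19 -1.06]
 [ 0.17  0.34  0.39  1.89 -1.12  1.3   1.19]
 [ 0.34 -0.13 -0.3   1.71  0.1   1.49 -2.24]
 [ 0.47  0.66 -0.34  1.01  0.54  1.88  0.23]
 [ 1.1   0.32 -0.95  2.21  0.41  0.25  1.52]]
[[ 0.521 -0.227  0.284  0.134 -0.425 -2.773]
 [ 0.612 -0.201  0.318 -0.661  0.5    0.298]
 [ 0.625 -0.28   0.301  0.622 -0.151  0.494]
 [ 0.544 -0.123  0.296  0.294  0.235 -0.847]]
[[-0.35  0.32  0.72  1.72 -0.23  1.19 -1.06]
 [ 0.06  0.09  0.52  1.94 -0.5   0.89  2.13]
 [-0.17  0.73  0.12  1.07  0.55  1.88 -1.82]
 [ 0.73  0.68 -0.15  1.1  -0.5   1.62 -1.34]
 [ 0.53  0.5  -0.41  1.31 -0.06  1.64 -0.5 ]
 [ 1.1   0.32 -0.95  2.21  0.41  0.25  1.52]]
```

```bash
cat > s5.py <<'E'
from s4 import *
import s4
def ch(deg,my):
    c1=O-.066*EX;c0=O-.17*EX;d=(.6195,-.150);m=(.539,-.397);mid=(.60,-.15)
    L=[gp(d,4.5,.13,deg,1,.083),gp(d,4.5,0,deg,1,.083),gp(d,4.5,.07,deg,1,.083),gp(c0,9.6,.07,deg,1,.083),gp(c1,9.6,.07,deg,1,.083),gp(c0,9.6,.07,deg,1,.083),gp(mid,0,.1,deg,1,.083),gp(m,my,.1,deg,1,.083),gp(m,my,.002,deg,1,.083)]
    return [(p,R.as_matrix()) for p,R in L]
CH={(d,my):ch(d,my) for d in (27,30,33) for my in (-20,0)}
def ev5(X,key):
    q=Q;pen=0;tr=[];W=[UP]+[wp(x) for x in X]+CH[key]; R0,t0,_=fj(Q); ms=[]
    for i,(p,R) in enumerate(W):
        q,mm,e=trk(q,p,R); tr.append(q); ms.append(mm)
        if i: pen+=max(0,.12-mm)*20
        pen+=e*50
        if i<=len(X)+1: pen+=.15*max(np.linalg.norm(rv(R0.T@R))/.13,np.linalg.norm(p-t0)/.045)/10
        R0,t0=R,p
        if pen>30: return 200-len(tr)*10,tr,ms
    return pen,tr,ms
def climb5(seed):
    rng=np.random.default_rng(seed); key=list(CH)[seed%6]; n=2+(seed//6)%2; t=time.time(); b=None; sg=.3; k=0
    while time.time()-t<85:
        k+=1
        if k<80: X=rng.uniform(Llo,Lhi,(n,6))
        else: X=np.clip(b[1]+rng.normal(size=b[1].shape)*(Lhi-Llo)*sg*(rng.random(b[1].shape)<.5),Llo,Lhi)
        s,tr,ms=ev5(X,key)
        if b is None or s<b[0]: b=(s,X,tr,ms,key); sg=min(.3,sg*1.3)
        elif k>80: sg=max(.02,sg*.98)
    return b
if __name__=='__main__':
    with Pool(4) as P: out=P.map(climb5,range(12),chunksize=1)
    out.sort(key=lambda b:b[0]); print([(round(b[0],2),b[4],len(b[1])) for b in out])
    for b in out[:2]: print(b[4],b[1].round(3)); print(np.c_[np.round(b[2],2),np.round(b[3],2)])
    np.savez('best.npz',X=out[0][1],key=out[0][4])
E
OMP_NUM_THREADS=1 timeout 560 python3 s5.py
```

```text
[(np.float64(9.18), (27, -20), 2), (np.float64(10.02), (27, 0), 3), (np.float64(12.11), (27, 0), 2), (np.float64(15.08), (30, 0), 3), (np.float64(16.23), (33, -20), 3), (np.float64(20.99), (33, 0), 2), (70, (27, -20), 3), (90, (33, 0), 3), (100, (30, -20), 3), (110, (30, -20), 2), (110, (30, 0), 2), (120, (33, -20), 2)]
(27, -20) [[ 4.000e-01 -1.420e-01  3.740e-01  1.350e-01  3.010e-01 -3.057e+00]
 [ 5.800e-01  1.000e-03  2.960e-01 -7.160e-01 -6.150e-01 -1.406e+00]]
[[-0.35  0.32  0.72  1.72 -0.23  1.19 -1.06  0.19]
 [ 0.09  0.19  0.21  1.53 -0.08  1.75  1.87  0.24]
 [-0.22  0.21 -0.54  2.08  1.14  1.27 -1.43  0.27]
 [ 1.34  0.51 -1.35  2.16  0.88  0.52  1.08 -0.1 ]
 [ 1.03  0.65 -0.95  2.27  1.65  0.35  0.39 -0.04]
 [ 1.13  0.52 -1.07  2.22  1.1   0.35  0.88  0.17]
 [ 0.76  0.49 -1.03  2.23  1.26  0.41  0.5   0.2 ]
 [ 0.53  0.47 -1.05  2.26  1.36  0.51  0.17  0.22]
 [ 0.76  0.49 -1.03  2.23  1.26  0.41  0.5   0.22]
 [ 1.19  0.42 -1.15  2.25  0.97  0.37  0.88  0.12]
 [ 1.5   0.49 -1.07  2.13  0.91  0.41  1.03  0.12]
 [ 1.21  0.59 -0.7   2.21  1.6   0.22  0.35  0.08]]
(27, 0) [[ 0.455 -0.296  0.323  0.332  0.249 -2.576]
 [ 0.645  0.04   0.396 -0.329 -0.891 -1.117]
 [ 0.581 -0.166  0.294 -0.27   0.161 -1.474]]
[[-0.35  0.32  0.72  1.72 -0.23  1.19 -1.06  0.19]
 [ 0.44  0.5   0.22  1.25 -0.22  1.8   1.74  0.19]
 [ 0.41  0.   -0.95  2.05  1.16  0.77 -1.67  0.23]
 [ 0.5   0.51 -0.78  1.37  0.57  1.63 -0.3   0.35]
 [ 1.29  0.46 -1.26  2.16  0.78  0.46  1.17  0.01]
 [ 0.9   0.58 -0.78  2.28  1.73  0.23  0.27  0.05]
 [ 1.03  0.46 -0.92  2.23  0.96  0.27  1.   -0.01]
 [ 0.59  0.41 -0.79  2.24  1.14  0.28  0.59  0.13]
 [ 0.33  0.38 -0.78  2.27  1.29  0.36  0.2   0.16]
 [ 0.58  0.41 -0.79  2.24  1.14  0.28  0.59  0.15]
 [ 1.08  0.35 -0.99  2.26  0.82  0.29  1.01  0.14]
 [ 1.69  0.69 -1.23  2.    0.7   0.57  1.72  0.04]
 [ 1.52  0.77 -0.97  2.06  0.9   0.35  1.57  0.06]]
```

```bash
sed -i 's/4.5,.13,deg,1,.083)/4.5,.07,deg,1,.083)/; s/gp(m,my,.1,deg/gp(m,my,.07,deg/; s/gp(mid,0,.1,/gp(mid,0,.08,/; s/for d in (27,30,33) for my in (-20,0)/for d in (27,29) for my in (-20,-10,0)/' s5.py
sed -i 's/^Llo=.*/Llo=np.array([.4,-.4,.33,-.9,-.9,-4.]);Lhi=np.array([.66,-.08,.45,.9,.5,2.])/' s4.py
OMP_NUM_THREADS=1 timeout 560 python3 s5.py
```

```text
[(np.float64(0.72), (29, -20), 3), (np.float64(1.59), (27, -20), 2), (np.float64(4.96), (27, -10), 3), (np.float64(5.27), (27, -10), 2), (np.float64(7.24), (29, -10), 3), (np.float64(7.61), (27, 0), 2), (np.float64(13.83), (29, 0), 3), (70, (27, -20), 3), (70, (27, 0), 3), (110, (29, -20), 2), (110, (29, -10), 2), (110, (29, 0), 2)]
(29, -20) [[ 0.652 -0.255  0.419  0.89  -0.488 -2.048]
 [ 0.443 -0.122  0.432  0.764 -0.556 -3.046]
 [ 0.625 -0.197  0.354 -0.831 -0.628 -2.76 ]]
[[-0.35  0.32  0.72  1.72 -0.23  1.19 -1.06  0.19]
 [ 0.59  0.62  0.33  1.2  -1.12  1.78  1.46  0.2 ]
 [ 0.6   0.04  0.27  1.9  -0.91  1.55  2.62  0.12]
 [ 0.65  0.26 -1.1   2.06  1.42  1.25  0.12  0.16]
 [ 1.17  0.54 -1.12  2.25  1.25  0.34  0.75  0.12]
 [ 1.11  0.71 -1.05  2.29  1.77  0.41  0.31  0.17]
 [ 1.15  0.52 -1.08  2.25  1.23  0.32  0.76  0.18]
 [ 0.82  0.52 -1.09  2.26  1.41  0.43  0.36  0.18]
 [ 0.6   0.52 -1.15  2.28  1.48  0.57  0.06  0.12]
 [ 0.81  0.52 -1.09  2.26  1.41  0.42  0.36  0.12]
 [ 1.13  0.44 -1.07  2.3   1.26  0.29  0.6   0.17]
 [ 1.42  0.51 -0.95  2.19  1.17  0.3   0.78  0.15]
 [ 1.35  0.65 -0.87  2.23  1.75  0.32  0.25  0.12]]
(27, -20) [[ 0.567 -0.175  0.349  0.526 -0.392 -3.137]
 [ 0.537 -0.174  0.368 -0.591 -0.719 -1.842]]
[[-0.35  0.32  0.72  1.72 -0.23  1.19 -1.06  0.19]
 [ 0.16  0.29  0.59  1.67 -0.83  1.4   2.61  0.12]
 [ 1.12 -0.27 -1.15  2.22  0.89  0.48 -0.45  0.12]
 [ 1.16  0.54 -1.13  2.22  1.14  0.39  0.85  0.08]
 [ 1.04  0.67 -0.98  2.27  1.64  0.37  0.4   0.17]
 [ 1.15  0.53 -1.1   2.22  1.12  0.37  0.87  0.17]
 [ 0.79  0.51 -1.06  2.23  1.27  0.43  0.49  0.18]
 [ 0.55  0.49 -1.09  2.26  1.36  0.53  0.17  0.18]
 [ 0.78  0.51 -1.06  2.23  1.27  0.43  0.49  0.19]
 [ 1.13  0.44 -1.08  2.27  1.12  0.34  0.74  0.19]
 [ 1.42  0.52 -0.97  2.16  1.05  0.35  0.89  0.2 ]
 [ 1.25  0.61 -0.76  2.21  1.59  0.25  0.38  0.12]]
```

```bash
cat > st.py <<'E'
from s5 import *
X=np.array([[.652,-.255,.419,.89,-.488,-2.048],[.443,-.122,.432,.764,-.556,-3.046],[.625,-.197,.354,-.831,-.628,-2.76]])
KEY=(29,-20); GOALS=[UP]+[wp(x) for x in X]+CH[KEY]
def step(p,R,claw='c',vt=40,vr=.12):
    s=arm.observe(); R0=Ro.from_rotvec(s['ee_rot']); d=R0.inv().apply(p-s['position'])*1000
    r=rv(R0.as_matrix().T@R); n=int(np.ceil(max(np.linalg.norm(d)/vt,np.linalg.norm(r)/vr)))
    print('t',round(s['clock'],2),s['position'].round(4),'F',np.round(s['force'],1),'w',round(s['width'],3),'j',s['joints'].round(2)); print('d',d.round(1),'r',r.round(3),'n',n)
    for k in range(1,n+1): print([claw,*[round(float(v)) for v in d*k/n],*[round(float(v),2) for v in r*k/n]])
E
python3 -c "
from st import *
step(*GOALS[0],0.0)"
```

```text
t 8.8 [ 0.5354 -0.1562  0.082 ] F [-0.8  0.6  0.2] w 0.499 j [ 0.23  0.31  0.09  2.29 -1.11  0.22 -0.13]
d [   0.6  -70.6 -152.6] r [-0.466 -0.002 -0.002] n 5
[0.0, 0, -14, -31, -0.09, -0.0, -0.0]
[0.0, 0, -28, -61, -0.19, -0.0, -0.0]
[0.0, 0, -42, -92, -0.28, -0.0, -0.0]
[0.0, 0, -56, -122, -0.37, -0.0, -0.0]
[0.0, 1, -71, -153, -0.47, -0.0, -0.0]
```

{"fn": "play_rows", "kwargs": {"motion": [[0.0, 0, -14, -31, -0.09, 0, 0], [0.0, 0, -28, -61, -0.19, 0, 0], [0.0, 0, -42, -92, -0.28, 0, 0], [0.0, 0, -56, -122, -0.37, 0, 0], [0.0, 1, -71, -153, -0.47, 0, 0], [0.0, 1, -71, -153, -0.47, 0, 0]]}}

```text
clock: 9.4
position: [0.5316, -0.1586, 0.2561]
ee_rot: [2.295, -2.129, 0.004]
force: [0.9, 0.5, -0.2]
width: 0.501
```

```bash
python3 -c "
from st import *
step(*GOALS[1],0.0)"
```

```text
t 9.4 [ 0.5316 -0.1586  0.2561] F [ 0.9  0.5 -0.2] w 0.501 j [-0.37  0.32  0.75  1.71 -0.22  1.21 -1.07]
d [ 106.7 -111.9 -162.6] r [ 1.213  0.038 -1.841] n 19
[0.0, 6, -6, -9, 0.06, 0.0, -0.1]
[0.0, 11, -12, -17, 0.13, 0.0, -0.19]
[0.0, 17, -18, -26, 0.19, 0.01, -0.29]
[0.0, 22, -24, -34, 0.26, 0.01, -0.39]
[0.0, 28, -29, -43, 0.32, 0.01, -0.48]
[0.0, 34, -35, -51, 0.38, 0.01, -0.58]
[0.0, 39, -41, -60, 0.45, 0.01, -0.68]
[0.0, 45, -47, -68, 0.51, 0.02, -0.78]
[0.0, 51, -53, -77, 0.57, 0.02, -0.87]
[0.0, 56, -59, -86, 0.64, 0.02, -0.97]
[0.0, 62, -65, -94, 0.7, 0.02, -1.07]
[0.0, 67, -71, -103, 0.77, 0.02, -1.16]
[0.0, 73, -77, -111, 0.83, 0.03, -1.26]
[0.0, 79, -82, -120, 0.89, 0.03, -1.36]
[0.0, 84, -88, -128, 0.96, 0.03, -1.45]
[0.0, 90, -94, -137, 1.02, 0.03, -1.55]
[0.0, 95, -100, -145, 1.09, 0.03, -1.65]
[0.0, 101, -106, -154, 1.15, 0.04, -1.74]
[0.0, 107, -112, -163, 1.21, 0.04, -1.84]
```

{"fn": "play_rows", "kwargs": {"motion": [[0.0, 6, -6, -9, 0.06, 0, -0.1], [0.0, 11, -12, -17, 0.13, 0, -0.19], [0.0, 17, -18, -26, 0.19, 0.01, -0.29], [0.0, 22, -24, -34, 0.26, 0.01, -0.39], [0.0, 28, -29, -43, 0.32, 0.01, -0.48], [0.0, 34, -35, -51, 0.38, 0.01, -0.58], [0.0, 39, -41, -60, 0.45, 0.01, -0.68], [0.0, 45, -47, -68, 0.51, 0.02, -0.78], [0.0, 51, -53, -77, 0.57, 0.02, -0.87], [0.0, 56, -59, -86, 0.64, 0.02, -0.97]]}}

```text
clock: 10.4
position: [0.5947, -0.2093, 0.3444]
ee_rot: [-2.577, 0.64, -0.588]
force: [0.8, 0.6, -0.7]
width: 0.502
```

```bash
python3 -c "
from st import *
step(*GOALS[1],0.0,vr=.13)"
```

```text
t 10.4 [ 0.5947 -0.2093  0.3444] F [ 0.8  0.6 -0.7] w 0.502 j [ 0.11  0.21  0.58  1.76 -0.77  1.1   0.5 ]
d [ 91.7 -18.8 -46.7] r [ 0.572  0.019 -0.866] n 8
[0.0, 11, -2, -6, 0.07, 0.0, -0.11]
[0.0, 23, -5, -12, 0.14, 0.0, -0.22]
[0.0, 34, -7, -18, 0.21, 0.01, -0.32]
[0.0, 46, -9, -23, 0.29, 0.01, -0.43]
[0.0, 57, -12, -29, 0.36, 0.01, -0.54]
[0.0, 69, -14, -35, 0.43, 0.01, -0.65]
[0.0, 80, -16, -41, 0.5, 0.02, -0.76]
[0.0, 92, -19, -47, 0.57, 0.02, -0.87]
```

{"fn": "play_rows", "kwargs": {"motion": [[0.0, 11, -2, -6, 0.07, 0, -0.11], [0.0, 23, -5, -12, 0.14, 0, -0.22], [0.0, 34, -7, -18, 0.21, 0.01, -0.32], [0.0, 46, -9, -23, 0.29, 0.01, -0.43], [0.0, 57, -12, -29, 0.36, 0.01, -0.54], [0.0, 69, -14, -35, 0.43, 0.01, -0.65], [0.0, 80, -16, -41, 0.5, 0.02, -0.76], [0.0, 92, -19, -47, 0.57, 0.02, -0.87], [0.0, 92, -19, -47, 0.57, 0.02, -0.87]]}}

```text
clock: 11.3
position: [0.6522, -0.2558, 0.4172]
ee_rot: [-2.186, -0.629, -0.878]
force: [-0.5, 0.9, -1.0]
width: 0.501
```

```bash
python3 -c "
from st import *
step(*GOALS[2],0.0,vr=.13)"
```

```text
t 11.3 [ 0.6522 -0.2558  0.4172] F [-0.5  0.9 -1. ] w 0.501 j [ 0.57  0.63  0.37  1.21 -1.13  1.79  1.49]
d [-102.6 -226.5    7.5] r [-0.113 -0.071 -1.051] n 9
[0.0, -11, -25, 1, -0.01, -0.01, -0.12]
[0.0, -23, -50, 2, -0.03, -0.02, -0.23]
[0.0, -34, -75, 3, -0.04, -0.02, -0.35]
[0.0, -46, -101, 3, -0.05, -0.03, -0.47]
[0.0, -57, -126, 4, -0.06, -0.04, -0.58]
[0.0, -68, -151, 5, -0.08, -0.05, -0.7]
[0.0, -80, -176, 6, -0.09, -0.06, -0.82]
[0.0, -91, -201, 7, -0.1, -0.06, -0.93]
[0.0, -103, -226, 8, -0.11, -0.07, -1.05]
```

Real joints match the predicted path.

{"fn": "play_rows", "kwargs": {"motion": [[0.0, -11, -25, 1, -0.01, -0.01, -0.12], [0.0, -23, -50, 2, -0.03, -0.02, -0.23], [0.0, -34, -75, 3, -0.04, -0.02, -0.35], [0.0, -46, -101, 3, -0.05, -0.03, -0.47], [0.0, -57, -126, 4, -0.06, -0.04, -0.58], [0.0, -68, -151, 5, -0.08, -0.05, -0.7], [0.0, -80, -176, 6, -0.09, -0.06, -0.82], [0.0, -91, -201, 7, -0.1, -0.06, -0.93], [0.0, -103, -226, 8, -0.11, -0.07, -1.05], [0.0, -103, -226, 8, -0.11, -0.07, -1.05]]}}

```text
clock: 12.3
position: [0.4394, -0.1206, 0.4322]
ee_rot: [-1.904, -1.876, -1.342]
force: [-0.0, -0.5, 0.3]
width: 0.498
```

```bash
python3 -c "
from st import *
step(*GOALS[3],0.0,vr=.135)"
```

```text
t 12.3 [ 0.4394 -0.1206  0.4322] F [-0.  -0.5  0.3] w 0.498 j [ 0.61  0.09  0.29  1.87 -0.92  1.55  2.66]
d [-141.2  139.4   83.8] r [-0.314 -1.45  -0.247] n 12
[0.0, -12, 12, 7, -0.03, -0.12, -0.02]
[0.0, -24, 23, 14, -0.05, -0.24, -0.04]
[0.0, -35, 35, 21, -0.08, -0.36, -0.06]
[0.0, -47, 46, 28, -0.1, -0.48, -0.08]
[0.0, -59, 58, 35, -0.13, -0.6, -0.1]
[0.0, -71, 70, 42, -0.16, -0.72, -0.12]
[0.0, -82, 81, 49, -0.18, -0.85, -0.14]
[0.0, -94, 93, 56, -0.21, -0.97, -0.16]
[0.0, -106, 105, 63, -0.24, -1.09, -0.19]
[0.0, -118, 116, 70, -0.26, -1.21, -0.21]
[0.0, -129, 128, 77, -0.29, -1.33, -0.23]
[0.0, -141, 139, 84, -0.31, -1.45, -0.25]
```

{"fn": "play_rows", "kwargs": {"motion": [[0.0, -12, 12, 7, -0.03, -0.12, -0.02], [0.0, -24, 23, 14, -0.05, -0.24, -0.04], [0.0, -35, 35, 21, -0.08, -0.36, -0.06], [0.0, -47, 46, 28, -0.1, -0.48, -0.08], [0.0, -59, 58, 35, -0.13, -0.6, -0.1], [0.0, -71, 70, 42, -0.16, -0.72, -0.12], [0.0, -82, 81, 49, -0.18, -0.85, -0.14], [0.0, -94, 93, 56, -0.21, -0.97, -0.16], [0.0, -106, 105, 63, -0.24, -1.09, -0.19], [0.0, -118, 116, 70, -0.26, -1.21, -0.21]]}}

```text
clock: 13.3
position: [0.5658, -0.1823, 0.3648]
ee_rot: [1.917, 1.532, 0.35]
force: [-1.3, -0.9, -1.2]
width: 0.495
```

{"fn": "play_rows", "kwargs": {"motion": [[0.0, -12, 12, 7, -0.03, -0.12, -0.02], [0.0, -24, 23, 14, -0.05, -0.24, -0.04], [0.0, -24, 23, 14, -0.05, -0.24, -0.04]]}}

```text
clock: 13.6
position: [0.5866, -0.2127, 0.3763]
ee_rot: [1.811, 1.378, 0.135]
force: [-0.2, -1.2, -0.2]
width: 0.502
```

```bash
python3 -c "
from st import *
step(*GOALS[3],0.0,vr=.135)
step(*GOALS[4],0.0,vr=.13)
q=arm.observe()['joints']
for p,R in GOALS[4:]:
    q,mm,e=trk(q,p,R); print(q.round(2),round(mm,2),round(e,3))
"
```

```text
t 13.6 [ 0.5866 -0.2127  0.3763] F [-0.2 -1.2 -0.2] w 0.502 j [ 0.59  0.04 -0.74  2.02  1.07  0.81  0.49]
d [36.7 13.2 26.5] r [-0.087 -0.183 -0.023] n 2
[0.0, 18, 7, 13, -0.04, -0.09, -0.01]
[0.0, 37, 13, 26, -0.09, -0.18, -0.02]
t 13.6 [ 0.5866 -0.2127  0.3763] F [-0.2 -1.2 -0.2] w 0.502 j [ 0.59  0.04 -0.74  2.02  1.07  0.81  0.49]
d [ 141.8 -224.5  133.7] r [ 0.182  0.613 -0.173] n 8
[0.0, 18, -28, 17, 0.02, 0.08, -0.02]
[0.0, 35, -56, 33, 0.05, 0.15, -0.04]
[0.0, 53, -84, 50, 0.07, 0.23, -0.06]
[0.0, 71, -112, 67, 0.09, 0.31, -0.09]
[0.0, 89, -140, 84, 0.11, 0.38, -0.11]
[0.0, 106, -168, 100, 0.14, 0.46, -0.13]
[0.0, 124, -196, 117, 0.16, 0.54, -0.15]
[0.0, 142, -224, 134, 0.18, 0.61, -0.17]
[ 0.92  0.41 -0.76  2.26  0.92  0.15  1.03] 0.02 0.0
[ 0.31  0.5  -0.02  2.33  0.83 -0.23  1.09] -0.35 0.0
[ 0.95  0.42 -0.81  2.26  0.99  0.17  0.96] -0.33 0.0
[ 0.37  0.35 -0.51  2.28  1.25  0.13  0.45] 0.0 0.0
[ 0.14  0.33 -0.55  2.31  1.45  0.26  0.02] 0.02 0.0
[ 0.35  0.35 -0.49  2.28  1.25  0.12  0.45] -0.0 0.0
[ 0.86  0.33 -0.72  2.32  1.    0.13  0.83] -0.02 0.0
[ 1.24  0.44 -0.72  2.2   0.92  0.18  0.99] 0.0 0.0
[ 0.68  0.52 -0.01  2.26  0.91 -0.19  0.95] -0.31 0.0
```

Finish the last stretch to waypoint 3, then check that the forward prediction improves.

{"fn": "play_rows", "kwargs": {"motion": [[0.0, 18, 7, 13, -0.04, -0.09, -0.01], [0.0, 37, 13, 26, -0.09, -0.18, -0.02], [0.0, 37, 13, 26, -0.09, -0.18, -0.02]]}}

```text
clock: 13.9
position: [0.6288, -0.1914, 0.3475]
ee_rot: [1.69, 1.249, 0.025]
force: [-0.2, 0.5, -0.9]
width: 0.501
```

```bash
python3 -c "
from st import *
q=arm.observe()['joints'];print(q.round(2))
for p,R in GOALS[4:]:
    q,mm,e=trk(q,p,R); print(q.round(2),round(mm,2),round(e,3))
step(*GOALS[4],0.0,vr=.13)
"
```

```text
[ 0.37  0.27 -0.8   2.05  1.42  1.19  0.07]
[ 1.    0.44 -0.87  2.26  1.07  0.19  0.89] 0.04 0.0
[ 0.99  0.63 -0.88  2.3   1.88  0.29  0.15] -0.09 0.0
[ 0.98  0.43 -0.85  2.26  1.04  0.18  0.91] -0.1 0.0
[ 0.5   0.38 -0.67  2.27  1.32  0.19  0.4 ] 0.04 0.0
[ 0.29  0.37 -0.74  2.3   1.46  0.34  0.03] 0.08 0.0
[ 0.49  0.38 -0.66  2.27  1.32  0.19  0.4 ] 0.07 0.0
[ 0.9   0.34 -0.76  2.32  1.05  0.14  0.78] 0.01 0.0
[ 1.26  0.45 -0.75  2.2   0.96  0.19  0.95] 0.02 0.0
[ 0.65  0.52  0.02  2.26  0.95 -0.2   0.91] -0.32 0.0
t 13.9 [ 0.6288 -0.1914  0.3475] F [-0.2  0.5 -0.9] w 0.501 j [ 0.37  0.27 -0.8   2.05  1.42  1.19  0.07]
d [ 116.8 -241.    63.7] r [ 0.248  0.798 -0.14 ] n 7
[0.0, 17, -34, 9, 0.04, 0.11, -0.02]
[0.0, 33, -69, 18, 0.07, 0.23, -0.04]
[0.0, 50, -103, 27, 0.11, 0.34, -0.06]
[0.0, 67, -138, 36, 0.14, 0.46, -0.08]
[0.0, 83, -172, 46, 0.18, 0.57, -0.1]
[0.0, 100, -207, 55, 0.21, 0.68, -0.12]
[0.0, 117, -241, 64, 0.25, 0.8, -0.14]
```

```bash
cat > s6.py <<'E'
from s5 import *
import sys
QC=np.array(eval(sys.argv[1]))
def ev6(X,key):
    q=QC;pen=0;tr=[];W=[wp(x) for x in X]+CH[key]; R0,t0,_=fj(QC); ms=[]
    for i,(p,R) in enumerate(W):
        q,mm,e=trk(q,p,R); tr.append(q); ms.append(mm)
        pen+=max(0,.15-mm)*20+e*50
        if i<=len(X): pen+=.15*max(np.linalg.norm(rv(R0.T@R))/.13,np.linalg.norm(p-t0)/.045)/10
        R0,t0=R,p
        if pen>40: return 200-len(tr)*10,tr,ms
    return pen,tr,ms
def climb6(seed):
    rng=np.random.default_rng(seed); key=[(27,-20),(29,-20),(28,-30),(29,-30)][seed%4]; n=1+(seed//4)%2; t=time.time(); b=None; sg=.3; k=0
    while time.time()-t<35:
        k+=1
        if k<80: X=rng.uniform(Llo,Lhi,(n,6))
        else: X=np.clip(b[1]+rng.normal(size=b[1].shape)*(Lhi-Llo)*sg*(rng.random(b[1].shape)<.5),Llo,Lhi)
        s,tr,ms=ev6(X,key)
        if b is None or s<b[0]: b=(s,X,tr,ms,key); sg=min(.3,sg*1.3)
        elif k>80: sg=max(.02,sg*.98)
    return b
for k in ((28,-30),(29,-30)): CH[k]=ch(*k)
if __name__=='__main__':
    with Pool(4) as P: out=P.map(climb6,range(12),chunksize=1)
    out.sort(key=lambda b:b[0]); print([(round(b[0],2),b[4],len(b[1])) for b in out])
    for b in out[:2]: print(b[4],b[1].round(3)); print(np.c_[np.round(b[2],2),np.round(b[3],2)])
E
OMP_NUM_THREADS=1 python3 s6.py "$(python3 -c "from cell import arm;print([round(float(v),4) for v in arm.observe()['joints']])")"
```

```text
[(np.float64(0.44), (28, -30), 2), (np.float64(0.52), (28, -30), 1), (np.float64(0.6), (28, -30), 1), (np.float64(0.64), (29, -30), 2), (np.float64(0.75), (29, -30), 1), (np.float64(1.01), (27, -20), 2), (np.float64(1.07), (29, -30), 1), (np.float64(1.16), (27, -20), 1), (np.float64(1.16), (27, -20), 1), (np.float64(2.0), (29, -20), 2), (np.float64(2.04), (29, -20), 1), (np.float64(2.06), (29, -20), 1)]
(28, -30) [[ 0.625 -0.306  0.366  0.492 -0.523 -3.253]
 [ 0.592 -0.12   0.393 -0.879 -0.269 -2.3  ]]
[[ 1.36  0.63 -1.07  1.35 -0.13  1.17  2.25  0.19]
 [ 0.33  0.35 -1.    1.72  1.12  1.7  -0.03  0.19]
 [ 1.15  0.52 -1.09  2.24  1.17  0.34  0.82  0.15]
 [ 1.05  0.67 -0.98  2.28  1.72  0.36  0.33  0.17]
 [ 1.12  0.51 -1.05  2.24  1.14  0.32  0.84  0.15]
 [ 0.76  0.49 -1.02  2.24  1.32  0.39  0.44  0.2 ]
 [ 0.54  0.48 -1.06  2.27  1.41  0.51  0.12  0.21]
 [ 0.76  0.49 -1.02  2.24  1.32  0.39  0.44  0.21]
 [ 1.09  0.42 -1.02  2.29  1.15  0.29  0.7   0.17]
 [ 1.19  0.43 -0.78  2.21  1.25  0.31  0.43  0.15]
 [ 1.17  0.59 -0.77  2.25  1.79  0.37 -0.07  0.17]]
(28, -30) [[ 0.66  -0.366  0.33  -0.35  -0.467 -0.732]]
[[ 0.86  0.32 -0.67  1.65  0.59  0.76 -0.82  0.48]
 [ 1.15  0.52 -1.09  2.24  1.17  0.34  0.82  0.15]
 [ 1.05  0.67 -0.98  2.28  1.72  0.36  0.33  0.17]
 [ 1.12  0.51 -1.05  2.24  1.14  0.32  0.84  0.16]
 [ 0.76  0.49 -1.02  2.24  1.32  0.39  0.44  0.2 ]
 [ 0.54  0.48 -1.06  2.27  1.42  0.51  0.12  0.21]
 [ 0.76  0.49 -1.02  2.24  1.32  0.39  0.44  0.21]
 [ 1.09  0.42 -1.03  2.29  1.15  0.29  0.7   0.17]
 [ 1.19  0.43 -0.78  2.21  1.25  0.31  0.43  0.15]
 [ 1.17  0.59 -0.77  2.25  1.79  0.37 -0.07  0.17]]
```

```bash
cat >> st.py <<'E'
KEY=(28,-30); CH[KEY]=ch(*KEY); C=CH[KEY]; W1=wp([.66,-.366,.33,-.35,-.467,-.732])
E
python3 -c "
from st import *
step(*W1,0.0,vr=.135)"
```

```text
t 13.9 [ 0.6288 -0.1914  0.3475] F [-0.2  0.5 -0.9] w 0.501 j [ 0.37  0.27 -0.8   2.05  1.42  1.19  0.07]
d [-104.2    5.4  144.6] r [ 0.593 -0.074  2.061] n 16
[0.0, -7, 0, 9, 0.04, -0.0, 0.13]
[0.0, -13, 1, 18, 0.07, -0.01, 0.26]
[0.0, -20, 1, 27, 0.11, -0.01, 0.39]
[0.0, -26, 1, 36, 0.15, -0.02, 0.52]
[0.0, -33, 2, 45, 0.19, -0.02, 0.64]
[0.0, -39, 2, 54, 0.22, -0.03, 0.77]
[0.0, -46, 2, 63, 0.26, -0.03, 0.9]
[0.0, -52, 3, 72, 0.3, -0.04, 1.03]
[0.0, -59, 3, 81, 0.33, -0.04, 1.16]
[0.0, -65, 3, 90, 0.37, -0.05, 1.29]
[0.0, -72, 4, 99, 0.41, -0.05, 1.42]
[0.0, -78, 4, 108, 0.44, -0.06, 1.55]
[0.0, -85, 4, 117, 0.48, -0.06, 1.67]
[0.0, -91, 5, 126, 0.52, -0.07, 1.8]
[0.0, -98, 5, 136, 0.56, -0.07, 1.93]
[0.0, -104, 5, 145, 0.59, -0.07, 2.06]
```

{"fn": "play_rows", "kwargs": {"motion": [[0.0, -7, 0, 9, 0.04, 0, 0.13], [0.0, -13, 1, 18, 0.07, -0.01, 0.26], [0.0, -20, 1, 27, 0.11, -0.01, 0.39], [0.0, -26, 1, 36, 0.15, -0.02, 0.52], [0.0, -33, 2, 45, 0.19, -0.02, 0.64], [0.0, -39, 2, 54, 0.22, -0.03, 0.77], [0.0, -46, 2, 63, 0.26, -0.03, 0.9], [0.0, -52, 3, 72, 0.3, -0.04, 1.03], [0.0, -59, 3, 81, 0.33, -0.04, 1.16], [0.0, -65, 3, 90, 0.37, -0.05, 1.29]]}}

```text
clock: 14.9
position: [0.6486, -0.3014, 0.3394]
ee_rot: [2.525, -0.073, 0.547]
force: [0.1, -1.0, -0.0]
width: 0.5
```

```bash
python3 -c "
from st import *
step(*W1,0.0,vr=.135)"
```

```text
t 14.9 [ 0.6486 -0.3014  0.3394] F [ 0.1 -1.  -0. ] w 0.5 j [ 0.63  0.29 -0.7   1.73  0.96  0.97 -0.56]
d [ 2.8 48.1 45.4] r [ 0.225 -0.032  0.761] n 6
[0.0, 0, 8, 8, 0.04, -0.01, 0.13]
[0.0, 1, 16, 15, 0.08, -0.01, 0.25]
[0.0, 1, 24, 23, 0.11, -0.02, 0.38]
[0.0, 2, 32, 30, 0.15, -0.02, 0.51]
[0.0, 2, 40, 38, 0.19, -0.03, 0.63]
[0.0, 3, 48, 45, 0.23, -0.03, 0.76]
```

{"fn": "play_rows", "kwargs": {"motion": [[0.0, 0, 8, 8, 0.04, -0.01, 0.13], [0.0, 1, 16, 15, 0.08, -0.01, 0.25], [0.0, 1, 24, 23, 0.11, -0.02, 0.38], [0.0, 2, 32, 30, 0.15, -0.02, 0.51], [0.0, 2, 40, 38, 0.19, -0.03, 0.63], [0.0, 3, 48, 45, 0.23, -0.03, 0.76], [0.0, 3, 48, 45, 0.23, -0.03, 0.76]]}}

```text
clock: 15.6
position: [0.6586, -0.3709, 0.3324]
ee_rot: [2.664, -1.075, 0.841]
force: [0.2, -0.9, -0.5]
width: 0.502
```

```bash
python3 -c "
from st import *
q=arm.observe()['joints'];print(q.round(2))
for p,R in C:
    q,mm,e=trk(q,p,R); print(q.round(2),round(mm,2),round(e,3))
step(*C[0],0.0,vr=.135)"
```

```text
[ 0.87  0.32 -0.67  1.64  0.6   0.75 -0.83]
[ 1.15  0.53 -1.09  2.23  1.17  0.35  0.82] 0.15 0.0
[ 1.06  0.67 -0.99  2.28  1.72  0.37  0.34] 0.18 0.0
[ 1.13  0.51 -1.06  2.24  1.15  0.32  0.83] 0.16 0.0
[ 0.77  0.49 -1.03  2.24  1.33  0.4   0.44] 0.2 0.0
[ 0.55  0.48 -1.07  2.27  1.42  0.52  0.12] 0.2 0.0
[ 0.77  0.49 -1.03  2.24  1.33  0.39  0.44] 0.2 0.0
[ 1.1   0.42 -1.03  2.29  1.16  0.29  0.7 ] 0.17 0.0
[ 1.2   0.43 -0.79  2.21  1.25  0.31  0.42] 0.16 0.0
[ 1.18  0.6  -0.78  2.25  1.79  0.38 -0.06] 0.18 0.0
t 15.6 [ 0.6586 -0.3709  0.3324] F [ 0.2 -0.9 -0.5] w 0.502 j [ 0.87  0.32 -0.67  1.64  0.6   0.75 -0.83]
d [-329.1  -64.1   82.2] r [ 0.423  0.215 -2.289] n 18
[0.0, -18, -4, 5, 0.02, 0.01, -0.13]
[0.0, -37, -7, 9, 0.05, 0.02, -0.25]
[0.0, -55, -11, 14, 0.07, 0.04, -0.38]
[0.0, -73, -14, 18, 0.09, 0.05, -0.51]
[0.0, -91, -18, 23, 0.12, 0.06, -0.64]
[0.0, -110, -21, 27, 0.14, 0.07, -0.76]
[0.0, -128, -25, 32, 0.16, 0.08, -0.89]
[0.0, -146, -28, 37, 0.19, 0.1, -1.02]
[0.0, -165, -32, 41, 0.21, 0.11, -1.14]
[0.0, -183, -36, 46, 0.23, 0.12, -1.27]
[0.0, -201, -39, 50, 0.26, 0.13, -1.4]
[0.0, -219, -43, 55, 0.28, 0.14, -1.53]
[0.0, -238, -46, 59, 0.31, 0.16, -1.65]
[0.0, -256, -50, 64, 0.33, 0.17, -1.78]
[0.0, -274, -53, 68, 0.35, 0.18, -1.91]
[0.0, -292, -57, 73, 0.38, 0.19, -2.03]
[0.0, -311, -61, 78, 0.4, 0.2, -2.16]
[0.0, -329, -64, 82, 0.42, 0.22, -2.29]
```

{"fn": "play_rows", "kwargs": {"motion": [[0.0, -18, -4, 5, 0.02, 0.01, -0.13], [0.0, -37, -7, 9, 0.05, 0.02, -0.25], [0.0, -55, -11, 14, 0.07, 0.04, -0.38], [0.0, -73, -14, 18, 0.09, 0.05, -0.51], [0.0, -91, -18, 23, 0.12, 0.06, -0.64], [0.0, -110, -21, 27, 0.14, 0.07, -0.76], [0.0, -128, -25, 32, 0.16, 0.08, -0.89], [0.0, -146, -28, 37, 0.19, 0.1, -1.02], [0.0, -165, -32, 41, 0.21, 0.11, -1.14], [0.0, -183, -36, 46, 0.23, 0.12, -1.27]]}}

```text
clock: 16.6
position: [0.5962, -0.2502, 0.1964]
ee_rot: [2.612, 0.798, 0.767]
force: [-0.0, 0.4, -0.1]
width: 0.5
```

```bash
python3 -c "
from st import *
step(*C[0],0.0,vr=.135)"
```

```text
t 16.6 [ 0.5962 -0.2502  0.1964] F [-0.   0.4 -0.1] w 0.5 j [ 1.16  0.35 -0.96  2.09  0.87  0.3   0.14]
d [ -24.  -143.3   47.6] r [ 0.191  0.101 -1.009] n 8
[0.0, -3, -18, 6, 0.02, 0.01, -0.13]
[0.0, -6, -36, 12, 0.05, 0.03, -0.25]
[0.0, -9, -54, 18, 0.07, 0.04, -0.38]
[0.0, -12, -72, 24, 0.1, 0.05, -0.5]
[0.0, -15, -90, 30, 0.12, 0.06, -0.63]
[0.0, -18, -107, 36, 0.14, 0.08, -0.76]
[0.0, -21, -125, 42, 0.17, 0.09, -0.88]
[0.0, -24, -143, 48, 0.19, 0.1, -1.01]
```

{"fn": "play_rows", "kwargs": {"motion": [[0.0, -3, -18, 6, 0.02, 0.01, -0.13], [0.0, -6, -36, 12, 0.05, 0.03, -0.25], [0.0, -9, -54, 18, 0.07, 0.04, -0.38], [0.0, -12, -72, 24, 0.1, 0.05, -0.5], [0.0, -15, -90, 30, 0.12, 0.06, -0.63], [0.0, -18, -107, 36, 0.14, 0.08, -0.76], [0.0, -21, -125, 42, 0.17, 0.09, -0.88], [0.0, -24, -143, 48, 0.19, 0.1, -1.01], [0.0, -24, -143, 48, 0.19, 0.1, -1.01]]}}

```text
clock: 17.5
position: [0.5459, -0.1544, 0.0866]
ee_rot: [1.868, 2.037, 0.503]
force: [-0.0, 0.6, 0.0]
width: 0.5
```

```bash
python3 -c "
from st import *
step(*C[0],0.0,vr=.135)
step(*C[1],0.0,vt=25)
p=shot('side'); a=p['img'][200:360,300:480]; cv2.imwrite('pics/v6.png',cv2.resize(a,(675,600),interpolation=cv2.INTER_CUBIC))"
```

```text
t 17.5 [ 0.5459 -0.1544  0.0866] F [-0.   0.6  0. ] w 0.5 j [ 1.14  0.55 -1.09  2.22  1.21  0.36  0.8 ]
d [-1.3 -0.1 -0.7] r [-0.     0.001  0.008] n 1
[0.0, -1, 0, -1, -0.0, 0.0, 0.01]
t 17.5 [ 0.5459 -0.1544  0.0866] F [-0.   0.6  0. ] w 0.5 j [ 1.14  0.55 -1.09  2.22  1.21  0.36  0.8 ]
d [ -1.  -32.9  61.1] r [-0.     0.001  0.008] n 3
[0.0, 0, -11, 20, -0.0, 0.0, 0.0]
[0.0, -1, -22, 41, -0.0, 0.0, 0.01]
[0.0, -1, -33, 61, -0.0, 0.0, 0.01]
```

View pics/v6.png

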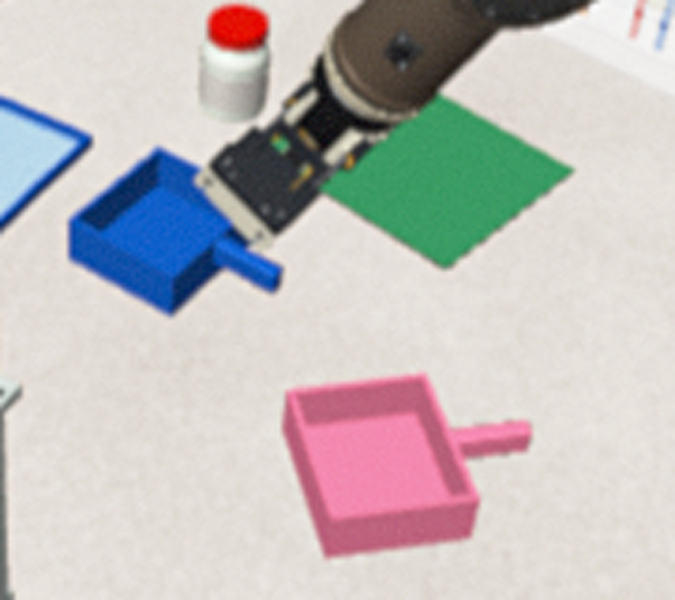

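The hand is at pixel (245, 200), above the handle at (250, 260), and leaning correctly. I descend and grip.

{"fn": "play_rows", "kwargs": {"motion": [[0.0, 0, -11, 20, 0, 0, 0], [0.0, -1, -22, 41, 0, 0, 0.01], [0.0, -1, -30, 56, 0, 0, 0.01], [0.0, -1, -33, 61, 0, 0, 0.01], [0.0, -1, -33, 61, 0, 0, 0.01], [-1, -1, -33, 61, 0, 0, 0.01], [-1, -1, -33, 61, 0, 0, 0.01], [-1, -1, -33, 61, 0, 0, 0.01], [-1, -1, -33, 61, 0, 0, 0.01], [-1, -1, -33, 61, 0, 0, 0.01]], "force": 50}}

```text
clock: 18.55
position: [0.5463, -0.1567, 0.0184]
ee_rot: [1.884, 2.023, 0.507]
force: [-1.4, -0.9, 2.8]
width: 0.139
```

```bash
python3 -c "
from st import *
step(*C[2],-1,vt=25)"
```

```text
t 18.55 [ 0.5463 -0.1567  0.0184] F [-1.4 -0.9  2.8] w 0.139 j [ 1.    0.65 -0.92  2.28  1.77  0.33  0.26]
d [  1.   31.9 -61. ] r [ 0.001  0.002 -0.007] n 3
[-1, 0, 11, -20, 0.0, 0.0, -0.0]
[-1, 1, 21, -41, 0.0, 0.0, -0.0]
[-1, 1, 32, -61, 0.0, 0.0, -0.01]
```

{"fn": "play_rows", "kwargs": {"motion": [[-1, 0, 6, -11, 0, 0, 0], [-1, 0, 14, -26, 0, 0, 0], [-1, 1, 22, -43, 0, 0, 0], [-1, 1, 29, -55, 0, 0, -0.01], [-1, 1, 32, -61, 0, 0, -0.01], [-1, 1, 32, -61, 0, 0, -0.01]]}}

```text
clock: 19.15
position: [0.546, -0.1561, 0.088]
ee_rot: [1.873, 2.03, 0.504]
force: [-0.7, 0.2, -2.6]
width: 0.138
```

```bash
python3 -c "
from st import *
p=shot('top'); w=cloud(p); hsv=cv2.cvtColor(p['img'],cv2.COLOR_BGR2HSV); H,S,V=[hsv[...,i].astype(int) for i in range(3)]
m=(H>100)&(H<125)&(S>140); m[:,:335]=0; m[:180]=0;m[:,430:]=0
for s,c in comps(m,300):
    o=cv2.morphologyEx(c.astype(np.uint8),cv2.MORPH_OPEN,np.ones((15,15))); print(s,'body at rim',rect(p,o,.115))
    f=o.astype(bool)&(w[...,2]<.1); q=w[f]; q=q[~np.isnan(q).any(1)]; A=np.linalg.lstsq(np.c_[q[:,:2]-q[:,:2].mean(0),np.ones(len(q))],q[:,2],rcond=None)[0]; print('floor plane',A.round(3))
cv2.imwrite('pics/v7.png',cv2.resize(p['img'][130:330,100:450],(800,457)))
step(*C[3],-1,vt=30)"
```

```text
[ 351  202   59   62 2828] body at rim (array([ 0.6174, -0.1476]), array([0.1105, 0.123 ]), 4.41)
floor plane [ 0.013 -0.027  0.073]
t 19.2 [ 0.5456 -0.1561  0.0873] F [ 0.2  0.2 -1.8] w 0.137 j [ 1.08  0.5  -0.99  2.23  1.12  0.29  0.87]
d [147.2  38.5  20.1] r [ 0.001  0.045 -0.076] n 6
[-1, 25, 6, 3, 0.0, 0.01, -0.01]
[-1, 49, 13, 7, 0.0, 0.01, -0.03]
[-1, 74, 19, 10, 0.0, 0.02, -0.04]
[-1, 98, 26, 13, 0.0, 0.03, -0.05]
[-1, 123, 32, 17, 0.0, 0.04, -0.06]
[-1, 147, 39, 20, 0.0, 0.04, -0.08]
```

View pics/v7.png

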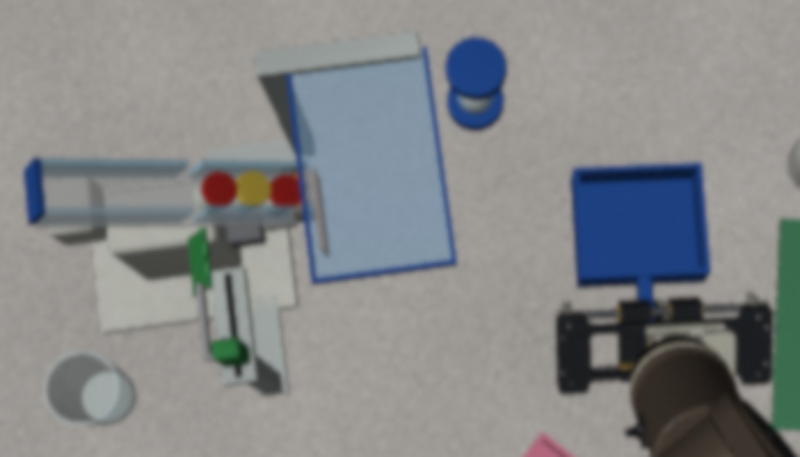

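```bash
python3 -c "
from st import *
p=shot('top')
e=ray(p,np.array([[315,170],[325,255],[320,212]])/2.286+[100,130],.11); print('trigger ends/centre',e.round(4)); c=np.r_[e[2],0]
print('disp xy of trig centre',(c-O)@EX,(c-O)@EY, 'yaw',np.degrees(np.arctan2(*(e[0]-e[1])[::-1])))
L=ray(p,np.array([[202,189],[302,189]])/2.286+[100,130],.20);print('pot line y',[(np.r_[l,0]-O)@EY for l in L])
print('pot0',((np.r_[ray(p,[[100+287/2.286,130+190/2.286]],.2)[0],0]-O)@np.c_[EX,EY]))
"
```

```text
trigger ends/centre [[0.6601 0.1645]
 [0.5775 0.1508]
 [0.6191 0.1577]]
disp xy of trig centre -0.015629486779860622 0.005588966284950807 yaw 9.397337061209697
pot line y [np.float64(-0.008275231691609363), np.float64(0.0035524902369182374)]
pot0 [0.00429282 0.00268428]
```

{"fn": "play_rows", "kwargs": {"motion": [[-1, 15, 4, 2, 0, 0.01, -0.01], [-1, 35, 9, 5, 0, 0.01, -0.02], [-1, 60, 16, 8, 0, 0.02, -0.03], [-1, 85, 22, 11, 0, 0.03, -0.04], [-1, 110, 29, 15, 0, 0.03, -0.06], [-1, 130, 34, 18, 0, 0.04, -0.07], [-1, 142, 37, 19, 0, 0.04, -0.075], [-1, 147, 39, 20, 0, 0.045, -0.076], [-1, 147, 39, 20, 0, 0.045, -0.076]]}}

```text
clock: 20.15
position: [0.5773, -0.0055, 0.0866]
ee_rot: [1.793, 2.123, 0.531]
force: [0.7, 0.7, -1.8]
width: 0.133
```

```bash
cat >> st.py <<'E'
def along(mm,up=0,fix=True):
    s=arm.observe(); R=C[4][1] if fix else Ro.from_rotvec(s['ee_rot']).as_matrix()
    step(s['position']+mm/1000*EX+np.array([0,0,up/1000]),R,-1,vt=1000,vr=10)
E
python3 -c "
from st import *
along(72)"
```

```text
t 20.15 [ 0.5773 -0.0055  0.0866] F [ 0.7  0.7 -1.8] w 0.133 j [ 0.66  0.46 -0.88  2.23  1.29  0.32  0.46]
d [72.   0.   0.1] r [ 0.    -0.002  0.   ] n 1
[-1, 72, 0, 0, 0.0, -0.0, 0.0]
```

{"fn": "play_rows", "kwargs": {"motion": [[-1, 12, 0, 0, 0, 0, 0], [-1, 28, 0, 0, 0, 0, 0], [-1, 44, 0, 0, 0, 0, 0], [-1, 58, 0, 0, 0, 0, 0], [-1, 66, 0, 0, 0, 0, 0], [-1, 72, 0, 0, 0, 0, 0], [-1, 72, 0, 0, 0, 0, 0]], "force": 60}}

```text
clock: 20.85
position: [0.5651, 0.0656, 0.0866]
ee_rot: [1.793, 2.124, 0.531]
force: [0.4, -0.2, -1.7]
width: 0.134
```

```bash
python3 -c "
from st import *
along(1)
p=shot('top'); a=p['img'][140:310,150:350]; cv2.imwrite('pics/v8.png',cv2.resize(a,(700,595),interpolation=cv2.INTER_CUBIC))"
```

```text
t 20.85 [0.5651 0.0656 0.0866] F [ 0.4 -0.2 -1.7] w 0.134 j [ 0.48  0.44 -0.88  2.26  1.39  0.38  0.19]
d [1. 0. 0.] r [-0.    -0.002  0.001] n 1
[-1, 1, 0, 0, -0.0, -0.0, 0.0]
```

View pics/v8.png

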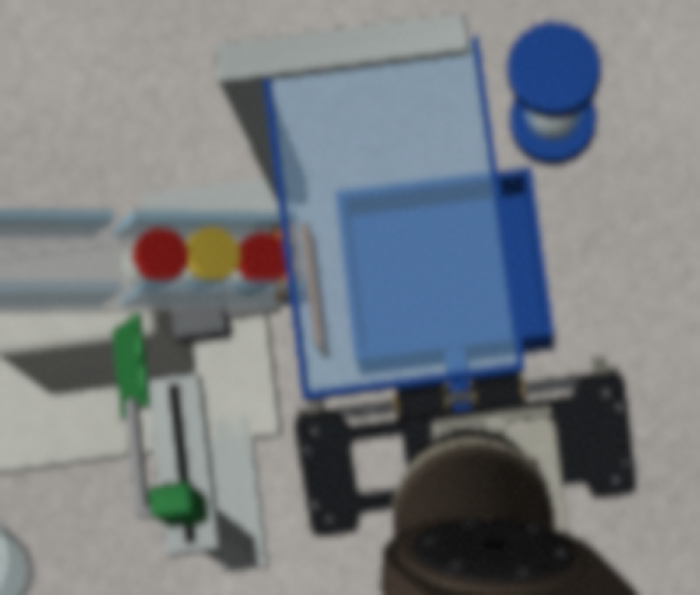

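{"fn": "play_rows", "kwargs": {"motion": [[-1, 5, 0, 0, 0, 0, 0], [-1, 9, 0, 0, 0, 0, 0], [-1, 12, 0, 0, 0, 0, 0], [-1, 15, 0, 0, 0, 0, 0], [-1, 18, 0, 0, 0, 0, 0], [-1, 21, 0, 0, 0, 0, 0]]}}

```text
clock: 21.5
position: [0.5615, 0.0849, 0.0863]
ee_rot: [1.794, 2.122, 0.528]
force: [-1.0, -4.8, 0.9]
width: 0.131
```

```bash
python3 -c "
from st import *
along(1)"
```

```text
t 21.5 [0.5615 0.0849 0.0863] F [-1.  -4.8  0.9] w 0.131 j [ 0.43  0.44 -0.89  2.26  1.41  0.41  0.13]
d [ 1. -0. -0.] r [-0.001  0.    -0.   ] n 1
[-1, 1, 0, 0, -0.0, 0.0, -0.0]
```

{"fn": "play_rows", "kwargs": {"motion": [[-1, 3, 0, 0, 0, 0, 0], [-1, 6, 0, 0, 0, 0, 0], [-1, 8, 0, 0, 0, 0, 0], [-1, 8, 0, 0, 0, 0, 0]]}}

```text
clock: 21.9
position: [0.56, 0.0928, 0.0862]
ee_rot: [1.794, 2.122, 0.527]
force: [-1.1, -3.9, -0.6]
width: 0.136
```

```bash
python3 -c "
from st import *
along(1)
p=shot('top'); hsv=cv2.cvtColor(p['img'],cv2.COLOR_BGR2HSV); 
for q in ('pot0','pot1'): print([(round(r['score'],2),(np.array(r['box'])*[640,480,640,480]).round()) for r in arm.look_for(p,q)[:4]])
cv2.imwrite('pics/h1.png',p['img'])"
```

```text
t 21.9 [0.56   0.0928 0.0862] F [-1.1 -3.9 -0.6] w 0.136 j [ 0.41  0.44 -0.89  2.26  1.41  0.42  0.11]
d [ 1. -0. -0.] r [-0.001  0.001 -0.   ] n 1
[-1, 1, 0, 0, -0.0, 0.0, -0.0]
[(0.76, array([183., 206.,  20.,  19.])), (0.7, array([204., 207.,  17.,  17.])), (0.57, array([220., 209.,  12.,  12.])), (0.49, array([181., 233.,  24.,  58.]))]
[(0.76, array([183., 206.,  20.,  19.])), (0.7, array([204., 207.,  17.,  17.])), (0.57, array([220., 209.,  12.,  12.])), (0.49, array([181., 233.,  24.,  58.]))]
```

{"fn": "play_rows", "kwargs": {"motion": [[-1, 3, 0, 0, 0, 0, 0], [-1, 6, 0, 0, 0, 0, 0], [-1, 8, 0, 0, 0, 0, 0], [-1, 9, 0, 0, 0, 0, 0], [-1, 9, 0, 0, 0, 0, 0], [-1, 9, 0, 0, 0, 0, 0]]}}

```text
clock: 22.65
position: [0.5586, 0.1007, 0.086]
ee_rot: [1.795, 2.121, 0.526]
force: [1.0, -5.7, -2.4]
width: 0.134
```

```bash
python3 -c "
from st import *
along(1)
p=shot('top'); 
for q in ('pot0',): print([(round(r['score'],2),(np.array(r['box'])*[640,480,640,480]).round()) for r in arm.look_for(p,q)[:5]])
cv2.imwrite('pics/h2.png',p['img'])"
```

```text
t 22.65 [0.5586 0.1007 0.086 ] F [ 1.  -5.7 -2.4] w 0.134 j [ 0.39  0.44 -0.89  2.26  1.41  0.44  0.09]
d [ 1. -0. -0.] r [-0.002  0.002 -0.001] n 1
[-1, 1, 0, 0, -0.0, 0.0, -0.0]
[(0.17, array([111., 147., 193., 157.]))]
```

{"fn": "play_rows", "kwargs": {"motion": [[-1, 1, 0, 0, 0, 0, 0], [-1, 2, 0, 0, 0, 0, 0], [-1, 2, 0, 0, 0, 0, 0], [-1, 2, 0, 0, 0, 0, 0], [-1, 2, 0, 0, 0, 0, 0], [-1, 2, 0, 0, 0, 0, 0], [-1, 2, 0, 0, 0, 0, 0], [-1, 2, 0, 0, 0, 0, 0]]}}

```text
clock: 23.55
position: [0.5585, 0.1017, 0.0858]
ee_rot: [1.797, 2.119, 0.525]
force: [0.0, -4.7, -1.5]
width: 0.13
```

```bash
python3 -c "
from st import *
along(-110)
p=shot('top'); a=p['img'][140:310,150:350]; cv2.imwrite('pics/v9.png',cv2.resize(a,(700,595),interpolation=cv2.INTER_CUBIC))"
```

```text
t 23.55 [0.5585 0.1017 0.0858] F [ 0.  -4.7 -1.5] w 0.13 j [ 0.39  0.44 -0.89  2.26  1.42  0.44  0.08]
d [-110.     0.3    0.4] r [-0.002  0.003 -0.002] n 1
[-1, -110, 0, 0, -0.0, 0.0, -0.0]
```

View pics/v9.png

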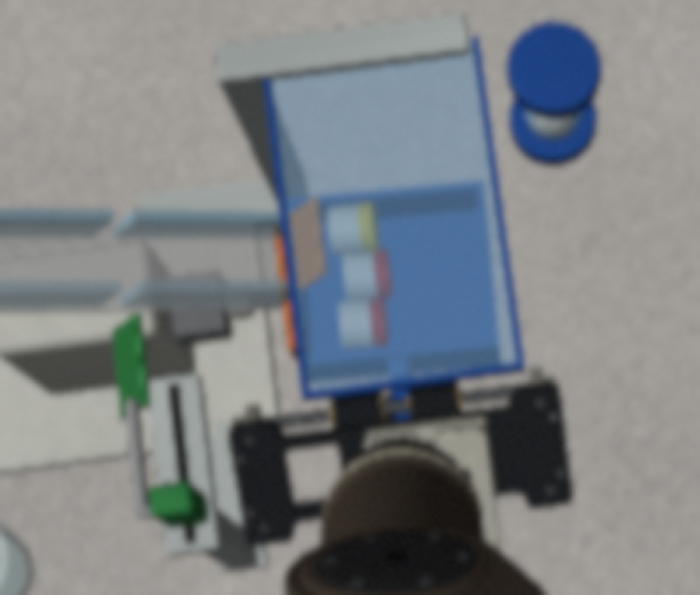

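All three pots lie in the dish, at pixels (350,225), (365,275) and (362,322). Now I retract.

{"fn": "play_rows", "kwargs": {"motion": [[-1, -5, 0, 0, 0, 0, 0], [-1, -14, 0, 0, 0, 0, 0], [-1, -26, 0, 0, 0, 0, 0], [-1, -40, 0, 0, 0, 0, 0], [-1, -55, 0, 0, 0, 0, 0], [-1, -70, 0, 0, 0, 0, 0], [-1, -84, 0, 0, 0, 0, 0], [-1, -96, 0, 0, 0, 0, 0], [-1, -105, 0, 0, 0, 0, 0], [-1, -110, 0, 0, 0, 0, 0]]}}

```text
clock: 24.6
position: [0.5767, -0.0074, 0.0862]
ee_rot: [1.796, 2.119, 0.526]
force: [0.3, 0.6, -3.2]
width: 0.128
```

```bash
python3 -c "
from st import *
q=arm.observe()['joints'];print(q.round(2))
for G in ([C[6],C[7],C[8]],[C[7],C[8]]):
  qq=q
  for p,R in G:
    qq,mm,e=trk(qq,p,R); print(qq.round(2),round(mm,2),p.round(3))
step(*C[6],-1,vt=22)"
```

```text
[ 0.66  0.45 -0.87  2.24  1.29  0.31  0.46]
[ 1.01  0.38 -0.92  2.3   1.07  0.23  0.77] 0.11 [ 0.526 -0.15   0.097]
[ 1.07  0.4  -0.62  2.22  1.18  0.24  0.48] 0.09 [ 0.475 -0.36   0.087]
[ 1.09  0.56 -0.66  2.26  1.85  0.31 -0.15] 0.08 [ 0.475 -0.36   0.019]
[ 1.08  0.4  -0.64  2.22  1.18  0.24  0.47] 0.1 [ 0.475 -0.36   0.087]
[ 1.09  0.56 -0.67  2.26  1.85  0.32 -0.14] 0.09 [ 0.475 -0.36   0.019]
t 24.6 [ 0.5767 -0.0074  0.0862] F [ 0.3  0.6 -3.2] w 0.128 j [ 0.66  0.45 -0.87  2.24  1.29  0.31  0.46]
d [-132.4  -59.7  -44. ] r [-0.001 -0.076  0.145] n 7
[-1, -19, -9, -6, -0.0, -0.01, 0.02]
[-1, -38, -17, -13, -0.0, -0.02, 0.04]
[-1, -57, -26, -19, -0.0, -0.03, 0.06]
[-1, -76, -34, -25, -0.0, -0.04, 0.08]
[-1, -95, -43, -31, -0.0, -0.05, 0.1]
[-1, -113, -51, -38, -0.0, -0.07, 0.12]
[-1, -132, -60, -44, -0.0, -0.08, 0.15]
```

{"fn": "play_rows", "kwargs": {"motion": [[-1, -10, -5, -3, 0, -0.01, 0.01], [-1, -28, -13, -9, 0, -0.02, 0.03], [-1, -48, -22, -16, 0, -0.03, 0.05], [-1, -68, -30, -22, 0, -0.04, 0.07], [-1, -88, -39, -29, 0, -0.05, 0.09], [-1, -106, -47, -35, 0, -0.06, 0.115], [-1, -120, -54, -40, 0, -0.07, 0.13], [-1, -129, -58, -43, 0, -0.075, 0.14], [-1, -132, -60, -44, 0, -0.076, 0.145]]}}

```text
clock: 25.5
position: [0.525, -0.1507, 0.0971]
ee_rot: [1.95, 1.947, 0.484]
force: [0.2, 0.2, -1.5]
width: 0.132
```

```bash
python3 -c "
from st import *
step(*C[7],-1,vt=22,vr=.06)"
```

```text
t 25.5 [ 0.525  -0.1507  0.0971] F [ 0.2  0.2 -1.5] w 0.132 j [ 1.04  0.41 -0.94  2.28  1.1   0.25  0.77]
d [-209.3  -48.7  -14.5] r [-0.001 -0.244  0.461] n 10
[-1, -21, -5, -1, -0.0, -0.02, 0.05]
[-1, -42, -10, -3, -0.0, -0.05, 0.09]
[-1, -63, -15, -4, -0.0, -0.07, 0.14]
[-1, -84, -19, -6, -0.0, -0.1, 0.18]
[-1, -105, -24, -7, -0.0, -0.12, 0.23]
[-1, -126, -29, -9, -0.0, -0.15, 0.28]
[-1, -147, -34, -10, -0.0, -0.17, 0.32]
[-1, -167, -39, -12, -0.0, -0.2, 0.37]
[-1, -188, -44, -13, -0.0, -0.22, 0.42]
[-1, -209, -49, -15, -0.0, -0.24, 0.46]
```

{"fn": "play_rows", "kwargs": {"motion": [[-1, -10, -2, -1, 0, -0.01, 0.02], [-1, -32, -7, -2, 0, -0.035, 0.07], [-1, -56, -13, -4, 0, -0.065, 0.12], [-1, -81, -19, -6, 0, -0.095, 0.18], [-1, -106, -25, -7, 0, -0.12, 0.23], [-1, -131, -30, -9, 0, -0.15, 0.29], [-1, -156, -36, -11, 0, -0.18, 0.34], [-1, -180, -42, -12, 0, -0.21, 0.4], [-1, -199, -46, -14, 0, -0.23, 0.44], [-1, -209, -49, -15, 0, -0.244, 0.461]]}}

```text
clock: 26.5
position: [0.4741, -0.3611, 0.0875]
ee_rot: [2.339, 1.347, 0.335]
force: [0.3, 0.8, -2.1]
width: 0.133
```

```bash
python3 -c "
from st import *
p=shot('top'); hsv=cv2.cvtColor(p['img'],cv2.COLOR_BGR2HSV); H,S,V=[hsv[...,i].astype(int) for i in range(3)]
m=(H>100)&(H<125)&(S>120); m[:,:400]=0; m[:190]=0; m[:,560:]=0
m=cv2.morphologyEx(m.astype(np.uint8),cv2.MORPH_CLOSE,np.ones((9,9)))
for s,c in comps(m,300):
    o=cv2.morphologyEx(c.astype(np.uint8),cv2.MORPH_CLOSE,np.ones((15,15)));o=cv2.morphologyEx(o,cv2.MORPH_OPEN,np.ones((15,15))); print(s,rect(p,o,.113))
print(arm.observe()['position'],'expected centre',arm.observe()['position'][:2]+.0724*np.array([np.cos(np.pi/6),-.5]))
step(*C[8],-1,vt=15)"
```

```text
[ 453  233   75   74 2562] (array([ 0.5324, -0.3893]), array([0.1289, 0.1247]), 60.8)
[ 0.47374868 -0.36174697  0.08746057] expected centre [ 0.53644892 -0.39794697]
t 26.55 [ 0.4737 -0.3617  0.0875] F [-0.6 -1.7 -1.4] w 0.132 j [ 1.1   0.41 -0.64  2.21  1.18  0.25  0.49]
d [  2.1 -32.   60.3] r [-0.001  0.002 -0.003] n 5
[-1, 0, -6, 12, -0.0, 0.0, -0.0]
[-1, 1, -13, 24, -0.0, 0.0, -0.0]
[-1, 1, -19, 36, -0.0, 0.0, -0.0]
[-1, 2, -26, 48, -0.0, 0.0, -0.0]
[-1, 2, -32, 60, -0.0, 0.0, -0.0]
```

{"fn": "play_rows", "kwargs": {"motion": [[-1, 0, -6, 12, 0, 0, 0], [-1, 1, -14, 26, 0, 0, 0], [-1, 1, -21, 40, 0, 0, 0], [-1, 2, -27, 51, 0, 0, 0], [-1, 2, -30, 56, 0, 0, 0], [-1, 2, -31, 58, 0, 0, 0], [-1, 2, -31.2, 59, 0, 0, 0], [-1, 2, -31.2, 59, 0, 0, 0]]}}

```text
clock: 27.35
position: [0.4752, -0.3598, 0.0211]
ee_rot: [2.339, 1.346, 0.335]
force: [-0.3, 0.3, 0.5]
width: 0.133
```

```bash
python3 -c "
from st import *
step(*C[8],-1,vt=15)
q=arm.observe()['joints']; p,R=C[8]
for g in ((p-.12*R[:,2],R),): print(trk(q,*g))"
```

```text
t 27.35 [ 0.4752 -0.3598  0.0211] F [-0.3  0.3  0.5] w 0.133 j [ 1.04  0.54 -0.6   2.26  1.89  0.28 -0.2 ]
d [-0.3 -1.1  1.5] r [-0.     0.002 -0.003] n 1
[-1, 0, -1, 1, -0.0, 0.0, -0.0]
(array([ 1.19753198,  0.23669399, -0.722823  ,  2.31014305,  0.77854259,
        0.21984086,  0.84734727]), np.float64(-0.04024363543725981), np.float64(1.3038588719073048e-05))
```

{"fn": "play_rows", "kwargs": {"motion": [[-0.7, 0, 0, 0.5, 0, 0, 0], [-0.4, 0, 0, 0.5, 0, 0, 0], [-0.1, 0, 0, 0.5, 0, 0, 0], [0.0, 0, 0, 0, 0, 0, 0], [0.0, 0, 0, 0, 0, 0, 0], [0.0, 0, 5, -10, 0, 0, 0], [0.0, -1, 14, -26, 0, 0, 0], [0.0, -1, 24, -45, 0, 0, 0], [0.0, -2, 32, -60, 0, 0, 0], [0.0, -2, 32, -60, 0, 0, 0]]}}

```text
clock: 28.35
position: [0.4748, -0.3613, 0.0902]
ee_rot: [2.338, 1.346, 0.335]
force: [-0.7, -0.3, -0.3]
width: 0.498
```

```bash
python3 -c "
from st import *
s=arm.observe(); p=np.array([.43,-.30,.2])
R=C[8][1]; s0=s['joints']
for g in ([.43,-.32,.2],[.40,-.25,.25]): print(trk(s0,np.array(g),R)[:2])
Rd=lean(-30,0)[0].as_matrix()@np.diag([-1,-1,1.])
print(trk(s0,np.array([.43,-.32,.2]),Rd)[:2])
step(np.array([.43,-.32,.2]),Rd,0.0)"
```

```text
(array([ 1.59971351,  0.13526114, -1.15003752,  2.2090894 ,  0.36431576,
        0.40837239,  1.23016942]), np.float64(0.10836195669303034))
(array([ 1.67035436, -0.26059476, -1.07802932,  2.25572569, -0.46688116,
        0.55824083,  1.93862464]), np.float64(-0.021328984284103347))
(array([ 1.27178535,  0.42446255, -0.99141766,  1.76769028,  0.3853707 ,
        1.15994695,  1.21027172]), np.float64(0.19827598607461627))
t 28.35 [ 0.4748 -0.3613  0.0902] F [-0.7 -0.3 -0.3] w 0.498 j [ 1.03  0.38 -0.55  2.21  1.08  0.21  0.58]
d [  13.2   -0.9 -124.9] r [ 0.489  0.001 -0.002] n 5
[0.0, 3, 0, -25, 0.1, 0.0, -0.0]
[0.0, 5, 0, -50, 0.2, 0.0, -0.0]
[0.0, 8, -1, -75, 0.29, 0.0, -0.0]
[0.0, 11, -1, -100, 0.39, 0.0, -0.0]
[0.0, 13, -1, -125, 0.49, 0.0, -0.0]
```

{"fn": "play_rows", "kwargs": {"motion": [[0.0, 3, 0, -25, 0.1, 0, 0], [0.0, 5, 0, -50, 0.2, 0, 0], [0.0, 8, -1, -75, 0.29, 0, 0], [0.0, 11, -1, -100, 0.39, 0, 0], [0.0, 13, -1, -125, 0.49, 0, 0], [0.0, 13, -1, -125, 0.49, 0, 0]]}}

```text
clock: 28.95
position: [0.432, -0.3207, 0.2028]
ee_rot: [2.723, 1.567, 0.001]
force: [1.8, -0.9, -0.7]
width: 0.499
```

```bash
python3 - <<'E'
from st import *
p=shot('top'); w=cloud(p); hsv=cv2.cvtColor(p['img'],cv2.COLOR_BGR2HSV); H,S,V=[hsv[...,i].astype(int) for i in range(3)]
m=(H>100)&(H<125)&(S>120); m[:,:400]=0; m[:190]=0; m[:,560:]=0
for s,c in comps(m,300):
    h=cv2.morphologyEx(c.astype(np.uint8),cv2.MORPH_CLOSE,np.ones((21,21)));o=cv2.morphologyEx(h,cv2.MORPH_OPEN,np.ones((19,19))); print(s,rect(p,o,.047))
for s,c in comps((H>45)&(H<85)&(S>90),30): print('green',s,np.nanmedian(w[c],0).round(3))
for q in ('timer','beaker','jar'):
    r=arm.look_for(p,q)[:1]; print(q,[(np.array(t['box'])*[640,480,640,480]).round() for t in r])
cv2.imwrite('pics/v10.png',cv2.resize(p['img'][130:360,100:540],(800,418),interpolation=cv2.INTER_CUBIC))
E
```

```text
[ 455  236   56   50 1085] (array([ 0.5629, -0.3949]), array([0.0946, 0.082 ]), 89.23)
green [ 440  227   79   58 1720] [ 0.616 -0.36   0.003]
green [182 231  10  24 177] [0.547 0.243 0.245]
green [193 277  15  13 133] [0.464 0.206 0.284]
green [472 298   7   9  33] [ 0.467 -0.383  0.005]
green [439 301  31  18 248] [ 0.443 -0.314  0.004]
timer [array([297., 150.,  24.,  35.])]
beaker [array([120., 284.,  41.,  32.])]
jar [array([444., 180.,  36.,  36.])]
```

View pics/v10.png

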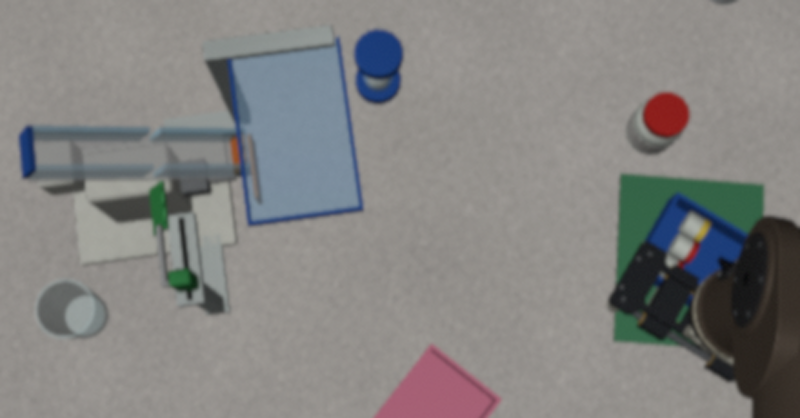

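```bash
python3 -c "
from st import *
s0=arm.observe()['joints']; Rd=lean(-5,0)[0].as_matrix()@np.diag([-1,-1,1.])
print(trk(s0,np.array([.45,-.08,.3]),Rd)); step(np.array([.45,-.08,.3]),Rd,0.0)"
```

```text
(array([ 1.12925758,  0.19518642, -1.24501475,  1.77833121,  0.19161606,
        1.30479113,  1.32267656]), np.float64(0.02445603250242745), np.float64(1.1834180190024641e-07))
t 29.15 [ 0.429  -0.3199  0.1989] F [ 1.5 -0.6  0.1] w 0.499 j [ 1.23  0.46 -0.95  1.74  0.4   1.16  1.2 ]
d [ 217.9 -102.3 -101.3] r [-0.001  0.001 -0.438] n 7
[0.0, 31, -15, -14, -0.0, 0.0, -0.06]
[0.0, 62, -29, -29, -0.0, 0.0, -0.13]
[0.0, 93, -44, -43, -0.0, 0.0, -0.19]
[0.0, 125, -58, -58, -0.0, 0.0, -0.25]
[0.0, 156, -73, -72, -0.0, 0.0, -0.31]
[0.0, 187, -88, -87, -0.0, 0.0, -0.38]
[0.0, 218, -102, -101, -0.0, 0.0, -0.44]
```

Go about 75% of that, which keeps joint 3 off its limit.

{"fn": "play_rows", "kwargs": {"motion": [[0.0, 10, -5, -20, 0, 0, 0], [0.0, 40, -19, -40, 0, 0, 0], [0.0, 70, -35, -60, 0, 0, 0], [0.0, 100, -48, -75, 0, 0, 0], [0.0, 130, -62, -90, 0, 0, 0], [0.0, 155, -73, -95, 0, 0, 0], [0.0, 155, -73, -95, 0, 0, 0]]}}

```text
clock: 29.85
position: [0.444, -0.145, 0.2942]
ee_rot: [2.716, 1.575, -0.002]
force: [-0.5, 0.1, -0.1]
width: 0.497
```

```bash
python3 - <<'E'
from st import *
p=shot('top'); w=cloud(p); hsv=cv2.cvtColor(p['img'],cv2.COLOR_BGR2HSV); H,S,V=[hsv[...,i].astype(int) for i in range(3)]
m=(H>100)&(H<125)&(S>120); m[:,:400]=0; m[:190]=0; m[:,560:]=0
for s,c in comps(m,300):
    h=cv2.morphologyEx(c.astype(np.uint8),cv2.MORPH_CLOSE,np.ones((21,21)));o=cv2.morphologyEx(h,cv2.MORPH_OPEN,np.ones((19,19))); print(s,rect(p,o,.047))
print(arm.observe()['joints'].round(2))
cv2.imwrite('pics/v11.png',cv2.resize(p['img'][200:340,400:560],(686,600),interpolation=cv2.INTER_CUBIC))
E
```

```text
[ 481  241   38   64 1212] (array([ 0.5385, -0.4278]), array([0.06  , 0.0826]), 88.87)
[ 1.09  0.26 -1.07  1.73  0.24  1.29  1.01]
```

View pics/v11.png

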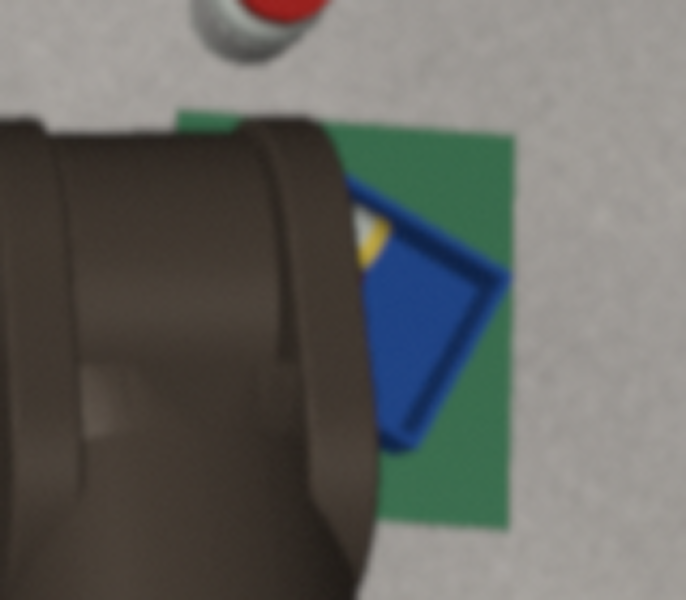

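```bash
python3 - <<'E'
from st import *
p=shot('top'); a,b=ray(p,np.array([[508,275],[410,450]])/4.2865+[400,200],.045)
e=a-b; print('edge',np.linalg.norm(e),np.degrees(np.arctan2(e[1],e[0]))); u=e/np.linalg.norm(e); n=np.array([-u[1],u[0]])
print('dish centre',((a+b)/2+.0625*n).round(4),'mat centre (.539,-.397)')
c=ray(p,np.array([[177,110],[515,135],[510,530]])/4.2865+[400,200],.002); print('mat corners',c.round(4),'mid',((c[0]+c[2])/2).round(4))
E
```

```text
edge 0.10991022935776341 -29.986748515078773
dish centre [ 0.541  -0.3945] mat centre (.539,-.397)
mat corners [[ 0.6513 -0.3084]
 [ 0.6434 -0.4975]
 [ 0.4244 -0.4883]] mid [ 0.5379 -0.3984]
```

```bash
python3 - <<'E'
from st import *
p=shot('side'); w=cloud(p)
for q in ('pot0','dish'):
    for r in arm.look_for(p,q)[:5]:
        x,y,a,b=np.array(r['box'])*[640,480,640,480]; print(q,round(r['score'],2),w[min(479,int(y+b/2)),min(639,int(x+a/2))].round(3))
E
```

```text
pot0 0.61 [ 0.524 -0.361  0.039]
dish 0.88 [ 0.53  -0.383  0.031]
dish 0.62 [ 0.318 -0.099  0.004]
```

```bash
python3 - <<'E'
from st import *
p=shot('side'); u,v=proj(p,[.53,-.39,.03])[0].astype(int); cv2.imwrite('pics/v12.png',cv2.resize(p['img'][v-40:v+40,u-50:u+50],(700,560),interpolation=cv2.INTER_CUBIC))
E
```

```text
(no output)
```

View pics/v12.png

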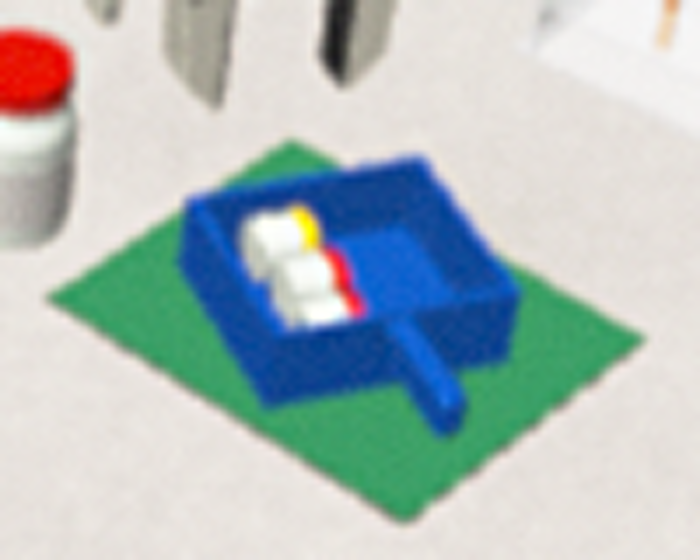

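All three pots are in the dish, at pixels (280,230), (315,268) and (320,305), and the dish stands flat on the mat.

```bash
python3 -c "
from cell import arm
print(arm.sign_off())"
```

```text
the job is handed in; nothing more can be done
None
```

I did the job in the order asked and handed it in at about 30 s on the robot's clock, well under the 72 s limit.

1. **Shutter:** I pulled it to its end stop (27 N felt there) and left it open. In the last clear top view it was still open.
2. **Catch:** I held the dish at about 70 mm, with the hand leaning back 28°. I pressed it against the trigger at roughly 5 N, and all three pots dropped into it.
3. **Placing:** I set the dish down on the mat, released it and backed the hand off.

**Last checks:**
- **Pots:** the final side picture shows all three lying on their sides in the dish, which stands flat on the mat.
- **Centring:** the dish is within about 5 mm of the mat's centre, turned 30°.
- **Timer, beaker and jar:** they were found where they started, to within a few pixels.

**Checks that disagreed:**
- **Dish position:** an automatic outline fit of the dish's centre was up to 3 cm out, because the arm hid part of the dish. I used the dish's rim corners instead.
- **Pot count:** the network reported only one pot in the final side view, but the picture shows three.

The first leaning approach to the dish ran into joint limits. I spent about 7 s re-posing the arm clear of everything before gripping. I viewed 12 pictures, two over the budget of 10.

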